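Find the heavy side of a crankshaft pulley and hold it down

ROBOT

A 6-joint arm with a two-finger parallel gripper is mounted at the origin on the work surface. World frame = base frame: x ahead of the robot, y to its left, z up, the work surface at z = 0. Lengths are in m, angles in rad, forces in N, time in s.
With the tool pointing down it reaches from about 0.25 to 0.775 m from the base axis. Payload 4 kg.
Tool frame: the origin (TCP) lies midway between the tips of the shut fingers; the grasp point (between the pads) lies 19 mm behind it (robot.pinch_z is the distance from the TCP to the grasp point, in m); x points along the fingers, y is the direction in which the jaws open and shut, and the axes are right-handed (so a half turn about x gives the same grasp; the last joint's range is limited). The gripper opens to 94 mm and grips with 3 to 60 N. Pads are 16 mm wide; open, the fingers measure 119 mm over their backs; the gripper's body (75 mm by 177 mm) begins 78 mm behind the grasp point.
Start: joints at [-1.239, 0.087, 1.371, -0, 1.684, -0.103], TCP at [0.232, -0.499, 0.206] pointing down, gripper open.
Joint ranges: [-3.1, 3.1], [-0.76, 2.03], [0.27, 2.55], [-1.08, 4.22], [0.17, 2.65], [-2.57, 2.57]. Speed limits (rad/s): [2.79, 2.79, 3.14, 3.14, 3.14, 3.14].

INTERFACE

Orientations are given as [roll, pitch, yaw] about the fixed x, y, z axes, in that order (R = Rz(yaw) Ry(pitch) Rx(roll)).
In Python, from bench import robot, imaging gives the robot as it stands. The module is installed in compiled form; this text tells all that it offers.
- The arm moves only by the tool drive_tool, never from a script. Its argument "commands" is a list that holds one entry, the list of rows, each a list of 4 numbers: the shift along the tool's x, y, z as a fraction of full scale, then the turn about the tool's x as a fraction of full scale. A call has 1 to 20 rows; each row shifts and turns the commanded pose from where the row before left it, along the tool's axes as they then stand; what a row does not reach is not made up. Full scale, the value 1, is 0.25 m for a shift and 360 degrees for a turn. A row lasts 1/10 s, in which the tool goes at most 50 mm and 8.59 degrees, less where a joint would pass 70% of its speed; a pose out of reach is approached as far as the arm can. A call with a number of a shift or a turn outside -1 to 1 is refused whole. A call with a gripper value outside its range is refused whole. "grip" is the opening, from 0 (shut) to 1 (fully open), set as the call begins (left out, the last holds). The fingers move at their own pace and stop on an object; the grip force is fixed at half the most. Time passes only in rows, so rows that do not move let the fingers close. It gives the time, the measured TCP pose, the force and the opening at its end, in the units of the state.
- robot.get_obs(): the state, without advancing time (a new reading comes with each control period).
- imaging.snapshot(name): name is "scene" or "top" or "wrist"; returns a dict with "pixels" (384x512x3 uint8, red, green, blue), "z_map" (384x512 float32, m along the optical axis (not along the pixel's ray), 0 where there is no reading), "mtx" (3x3 intrinsics, pixels), "extrinsics" (4x4, takes a point from world to camera coordinates). Camera axes: x right, y up, looking along -z (the intrinsics and any distortion apply to the point x, -y, -z); pixel columns grow to the right and rows downward; lengths in m; the calibration is good to about 2 mm. The wrist camera is an equidistant fisheye: a pixel r from the principal point sees the ray r / f radians off the axis. A picture is of the moment at which its call begins.
- robot.close_job(): hands the job in, once; it reports no verdict.
The state is a dict: "time": time; "joint_positions": joint angles; "qvel": joint speeds; "joint_torque": joint torques, N m; "tool_pos": TCP position; "ee_rot": TCP orientation; "wrist_force": force on the tool from outside, world axes, zero at the start; "wrist_torque": the same for the moment, N m; "width": finger opening in m.
Only numpy, scipy, OpenCV 4.12 (cv2) and the standard library are available. Lean on these libraries where they do the work, as an engineer would, in place of code of your own. Each camera call takes 0.05 s, during which the arm holds its last target.

TASK

The crankshaft pulley on the balancing stand has a counterweight cast inside its ring, and from outside nobody can tell on which side. Fit the T-key from the wooden tool block into the arbor clamp's square socket and turn it counter-clockwise to slacken the clamp, then grip the pulley's rim and turn it by hand to find its heavy side: the bearings drag, so if let go it stops well short of its lowest point. Bring the heavy side straight down and finish while still gripping the rim and holding it there, clamp slack; disturb nothing else on the bench.

Things in the scene. Friction and masses are not known exactly. Their poses are not given: they have to be found in the camera images.
- pulley: Dark steel pulley, an upright disc of 180 mm diameter, 32 mm thick, on a level arbor. Origin: its centre, 125 mm above the bench. It turns about its own y (the arbor's axis), without stops. Its +z points to a white timing line on the rim, at first within 30 degrees of straight up. The line tells nothing of the heavy side, which is anywhere, unseen, at first 60 to 180 degrees from straight down.
- rim_top (a point): Fixed point at the top of the pulley's rim, 90 mm above the axle. Fingers can pinch the rim here from above, one on either flat face (70 mm free beside each); the faces are plain from 53 to 90 mm radius, and within 50 mm hub and collars stand out to 36 mm from the middle plane. This is good to about 45 degrees round the rim either way.
- axle (a point): Pulley's centre in the stand's frame: y along the arbor, z up. With the clamp slack the bearings drag with 0.15 N m plus 0.16 per rad/s; the hidden weight pulls with 0.25 to 0.35 N m when level with the axle. Let go, the pulley rolls towards heavy side down but stops 20 to 40 degrees short, the same from either side; with the heavy side near the top it stays put.
- stand: Grey cast stand fixed to the bench, origin at the centre of its underside, y along the arbor. Base 140 x 360 x 14 mm. Bearing pedestals at y = -130 and +130 mm, 36 mm thick, round housings to 154 mm above the bench. The clamp is on top of the one at -y.
- clamp (a joint): Angle of the arbor clamp's screw (rad), vertical axis; grows when turned counter-clockwise seen from above. Starts at 0 to 0.25, where it holds the pulley firmly; the pulley is free from about 0.6; properly slack beyond 0.95; stop at 1.45. It takes about 0.15 N m and stays where it is left.
- clamp_socket (a point): Mouth of the square socket on top of the clamp screw, in the middle of a 28 mm square steel head, 183 mm above the bench, 130 mm from the pulley's middle plane. Hole 11.8 mm square, 19 mm deep, chamfered 2 mm; its sides run along this frame's x and y, which turn with the screw. z up.
- tkey: Steel T-key standing in one of the block's holes, 65 mm tall: square shank 10 x 10 mm, tapered tip; level cross bar on top, 58 mm long, 14 mm wide, 20 mm high (45 to 65 mm above the tip). Origin: centre of the tip's underside; z up the shank, x along the bar, shank sides along x and y. Fits the socket in any quarter turn. 140 g.
- block: Wooden tool block fixed to the bench, 205 x 56 x 35 mm, origin at the centre of its underside, x along its length. Three square holes 11.6 mm wide, 25 mm deep, at x = -65, 0, +65 mm; which tool stands in which varies. The T-key's bar lies along the block.
- punch: Steel centre punch standing in the block, thick round body of 22 mm diameter, top 88 mm above its tip (98 mm above the bench). Origin: underside. Leave it.
- drift: Brass drift standing in the block, thin round body with a 19 mm head, top 74 mm above its tip. Origin: underside. Leave it.
- wrench: Flat steel wrench 190 mm long, lying on the bench to the left. Leave it.
- mug: White mug, 80 mm across and 92 mm high, on the bench to the left. Leave it.
- tin: Low round grease tin, 72 mm across and 62 mm high, beyond the stand. Leave it.
- socket: Loose wrench socket, a steel tube 29 mm across and 36 mm high standing on the bench beyond the block. Leave it.
- plug: Spark plug standing on the bench beyond the stand, 21 mm across, 72 mm high. Leave it.
Mind the look-alikes: they are no part of the job. What is shaped like the tkey but red or yellow is not meant.

How it is judged:
On the way, in this order (a step that is already met when the one before it is completed fails the run):
1. the T-key stands upright in the clamp's socket, at least 13 mm deep (horizontal distance between tkey and clamp_socket below 0.004 m and z of tkey in the frame of clamp_socket below -0.013 m and angle between tkey's own z axis and vertical below 0.12 rad), for 0.1 s.
2. the clamp is slackened with the key: beyond 0.95 rad, with the key in the socket (all of step 1 and value of joint clamp above 0.95 rad), for 0.1 s.
3. the pulley is turned by hand: the fingers press on it while it turns faster than 0.05 rad/s (contact force between the fingers and pulley above 1 N and angular speed of pulley above 0.05 rad/s), for 0.1 s.
At the end, for the whole second after the job is handed in: The heavy side is within 15 degrees of straight down, the pulley is still (under 0.06 rad/s), its rim is between the fingers (grasp point within 20 mm of its middle plane and 95 mm of its centre), they press on it with more than 3 N, and the clamp is slack (beyond 0.95 rad) (x of slug in the frame of axle between -0.0176 and 0.0176 m and z of slug in the frame of axle below 0 m and contact force between the fingers and pulley above 3 N and y of the grasp point in the frame of axle between -0.02 and 0.02 m and distance between the grasp point and pulley below 0.095 m and angular speed of pulley below 0.06 rad/s and value of joint clamp above 0.95 rad); the arm keeps its last pose, push and grip.
It fails at once if a bystander is moved more than 40 mm (distance of any of punch, drift, wrench, mug, tin, socket, plug from where it was at the start of the episode above 0.04 m).
It also fails if it takes over 72 s, if anything falls off the work surface, if the arm or the gripper's body presses on something with over 40 N, if the wrist force passes 120 N, or if a joint passes its speed limit or range.

## Working session

There is one attempt and no reset: what is moved stays moved. The work goes in short steps, Python scripts to look and compute and a tool call to move; the robot and the scene stay as the last step left them, time stands still between calls to the robot, and variables do not carry over. Pictures are saved under pics/ and viewed, and the job is handed in when it is done.

Besides the shell and the picture viewer there is one more tool, called after "Request:" by a JSON object that holds its "fn" and its "kwargs", one argument or row to a line. drive_tool: Moves the arm, as the interface text tells. Shift numbers are shares of 0.25 m and turn numbers shares of 360 degrees, none past 1 either way. Its arguments: {"type":"object","properties":{"commands":{"type":"array","items":{"type":"array","items":{"type":"array","items":{"type":"number","minimum":-1,"maximum":1}}}},"grip":{"type":"number"}},"required":["commands"]}

```bash
mkdir -p pics
cat > h.py <<'E'
from bench import robot, imaging
import numpy as np, cv2
def snap(n,f):
    s=imaging.snapshot(n); np.savez(f'pics/{f}.npz',**s); cv2.imwrite(f'pics/{f}.png',s['pixels'][:,:,::-1]); return s
def load(f): return np.load(f'pics/{f}.npz')
def world(s,u,v,d=None):
    K=s['mtx']; E=s['extrinsics']
    if d is None: d=s['z_map'][int(round(v)),int(round(u))]
    p=np.array([(u-K[0,2])/K[0,0]*d, -(v-K[1,2])/K[1,1]*d, -d])
    return E[:3,:3].T@(p-E[:3,3])
def cloud(s):
    K=s['mtx'];E=s['extrinsics'];d=s['z_map'];v,u=np.mgrid[:d.shape[0],:d.shape[1]]
    P=np.stack([(u-K[0,2])/K[0,0]*d,-(v-K[1,2])/K[1,1]*d,-d],-1)
    W=(P-E[:3,3])@E[:3,:3]; W[d==0]=np.nan; return W
E
python3 - <<'E'
from h import *
for n in ['scene','top','wrist']:
    s=snap(n,n+'0'); print(n,s['mtx'].round(1).tolist(),s['extrinsics'].round(3).tolist(), s.keys())
o=robot.get_obs(); print({k:np.round(v,3).tolist() for k,v in o.items()}, robot.pinch_z)
E
```

```text
scene [[346.6, 0.0, 255.6], [0.0, 346.6, 194.1], [0.0, 0.0, 1.0]] [[-0.328, 0.945, 0.01, 0.144], [-0.59, -0.213, 0.778, 0.236], [0.738, 0.249, 0.628, -1.482], [0.0, 0.0, 0.0, 1.0]] dict_keys(['pixels', 'z_map', 'mtx', 'extrinsics'])
top [[410.2, 0.0, 256.4], [0.0, 410.2, 190.3], [0.0, 0.0, 1.0]] [[0.03, -1.0, -0.003, 0.017], [0.994, 0.03, 0.104, -0.581], [-0.104, -0.006, 0.995, -1.318], [0.0, 0.0, 0.0, 1.0]] dict_keys(['pixels', 'z_map', 'mtx', 'extrinsics'])
wrist [[297.3, 0.0, 256.6], [0.0, 297.3, 187.6], [0.0, 0.0, 1.0]] [[0.42, -0.907, -0.002, -0.548], [0.868, 0.403, -0.289, 0.03], [0.263, 0.12, 0.957, -0.392], [0.0, 0.0, 0.0, 1.0]] dict_keys(['pixels', 'z_map', 'mtx', 'extrinsics'])
{'time': 0.15, 'joint_positions': [-1.239, 0.088, 1.372, -0.0, 1.684, -0.103], 'qvel': [0.002, -0.002, -0.005, -0.001, -0.001, -0.0], 'joint_torque': [0.002, -34.064, -30.279, 0.072, 0.031, -0.0], 'tool_pos': [0.232, -0.498, 0.205], 'ee_rot': [-1.644, 1.569, 1.932], 'wrist_force': [-0.471, 0.932, 0.251], 'wrist_torque': [0.018, -0.008, -0.013], 'width': 0.094} 0.0188
```

View pics/scene0.png

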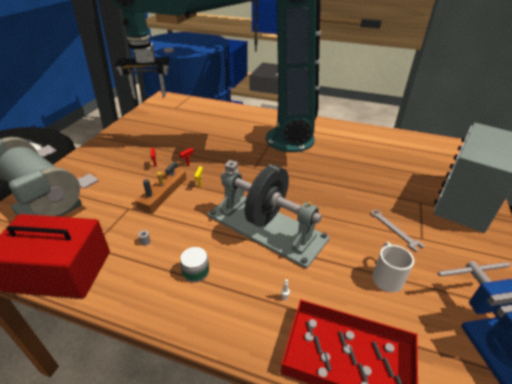

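View pics/top0.png

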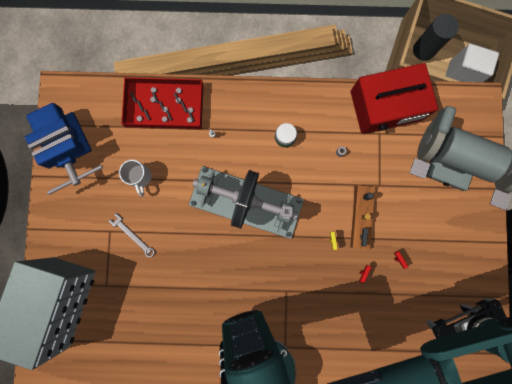

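View pics/wrist0.png

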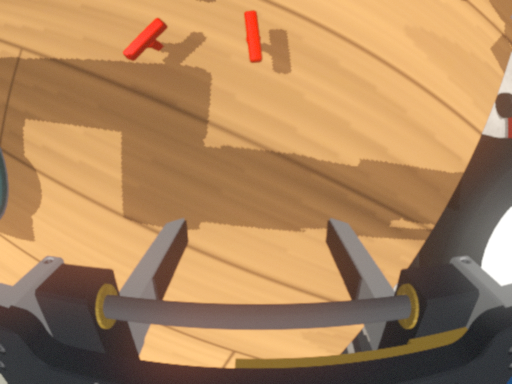

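The scene view shows the pulley near (268,195) and the block near (160,190). The top view shows the block at (362,215) with three tools, and the clamp end of the stand at about (290,212). I'll enlarge these parts.

Run:
```python
from h import *
a=load('scene0');b=load('top0')
A=cv2.resize(a['pixels'][140:270,110:340,::-1],(0,0),fx=3.4,fy=3.4,interpolation=cv2.INTER_CUBIC)
B=cv2.resize(b['pixels'][155:285,180:410,::-1],(0,0),fx=3.4,fy=3.4,interpolation=cv2.INTER_CUBIC)
cv2.imwrite('pics/cA.png',A);cv2.imwrite('pics/cB.png',B)
W=cloud(b)
for n,(u,v) in dict(t1=(368,195),t2=(367,215),t3=(365,237),yel=(335,240),p1=(206,180),p2=(291,210),pul=(243,200)).items(): print(n,W[v,u].round(3))
# block
m=(W[...,2]>.028)&(W[...,2]<.04)&(W[...,1]<-.2)
for q in (W[m],):
  print(len(q),np.nanmin(q,0),np.nanmax(q,0))
```

```text
t1 [ 0.569 -0.313  0.098]
t2 [ 0.507 -0.314  0.084]
t3 [ 0.439 -0.31   0.078]
yel [ 0.426 -0.219  0.064]
p1 [0.594 0.186 0.15 ]
p2 [ 0.51  -0.068  0.186]
pul [0.533 0.071 0.213]
1477 [ 0.32348204 -0.6709617   0.02800285] [ 0.93611821 -0.20903924  0.03997234]
```

View pics/cA.png

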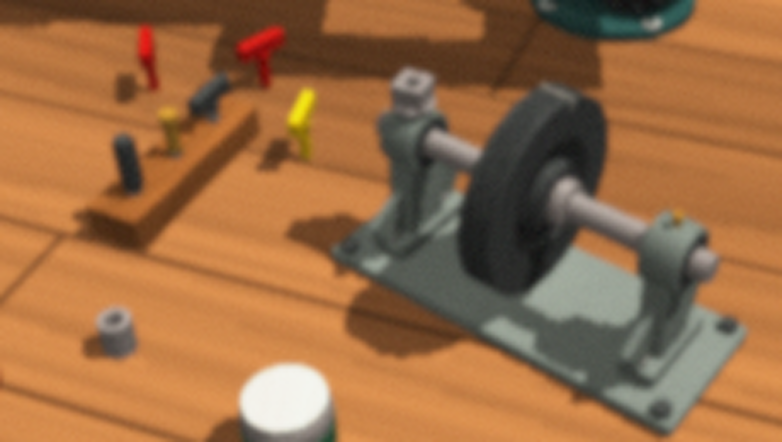

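View pics/cB.png

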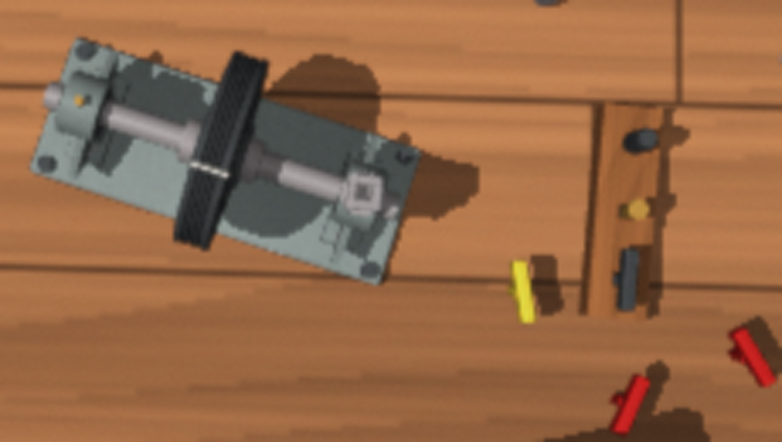

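The scene crop shows the grey T-key in the block's near-robot hole, the red and yellow decoys off the block, and the clamp head at the robot's-right end. Next I'll estimate poses from the top and scene depth.

```bash
cat >> h.py <<'E'
def fishcloud(s):
    K=s['mtx'];E=s['extrinsics'];d=s['z_map'];v,u=np.mgrid[:d.shape[0],:d.shape[1]]
    x=(u-K[0,2])/K[0,0];y=(v-K[1,2])/K[1,1];th=np.hypot(x,y);k=np.tan(th)/np.maximum(th,1e-9)
    P=np.stack([x*k*d,-y*k*d,-d],-1);W=(P-E[:3,3])@E[:3,:3];W[d==0]=np.nan;return W
def Rtool():
    from scipy.spatial.transform import Rotation as R
    return R.from_euler('xyz',robot.get_obs()['ee_rot']).as_matrix()
E
python3 - <<'E'
from h import *
print('Rtool\n',Rtool().round(3))
for f in ['top0','scene0']:
    s=load(f);W=cloud(s);Z=W[...,2]
    def sel(c,r,z0,z1): return W[(np.hypot(W[...,0]-c[0],W[...,1]-c[1])<r)&(Z>z0)&(Z<z1)]
    def rect(q,n):
        r=cv2.minAreaRect(q[:,:2].astype(np.float32)*1000); print(f,n,len(q),'z',np.median(q[:,2]).round(4),'mean',q.mean(0).round(4),'rect',[np.round(x,1) for x in r])
    rect(sel((.439,-.312),.045,.060,.09),'key')
    rect(sel((.51,-.068),.03,.175,.2),'clamp')
    rect(sel((.44,-.22),.05,.05,.075),'yellow')
    rect(sel((.569,-.313),.02,.09,.11),'punch')
    rect(sel((.507,-.314),.02,.075,.1),'drift')
    rect(sel((.55,.06),.1,.19,.23),'pulley')
    rect(sel((.55,.06),.22,.008,.018),'base')
    rect(sel((.506,-.314),.12,.028,.04),'block')
E
```

```text
Rtool
 [[-0.001  0.421 -0.907]
 [ 0.002 -0.907 -0.421]
 [-1.    -0.002 -0.   ]]
top0 key 97 z 0.0735 mean [ 0.4382 -0.3091  0.0728] rect [array([ 438.6, -310.4]), array([15.4, 57.1]), np.float64(85.5)]
top0 clamp 80 z 0.1825 mean [ 0.5059 -0.0562  0.1822] rect [array([506. , -55.8]), array([27.8, 28. ]), np.float64(85.4)]
top0 yellow 93 z 0.0634 mean [ 0.4245 -0.2138  0.0629] rect [array([ 424.7, -214.5]), array([55.7, 15. ]), np.float64(10.2)]
top0 punch 33 z 0.0967 mean [ 0.5676 -0.3188  0.0967] rect [array([ 567.7, -320.5]), array([15.8, 19.1]), np.float64(1.2)]
top0 drift 32 z 0.0834 mean [ 0.5031 -0.315   0.083 ] rect [array([ 503.6, -315.1]), array([15.3, 16.5]), np.float64(56.6)]
top0 pulley 474 z 0.2074 mean [0.541  0.0692 0.2061] rect [array([542.2,  69.2]), array([ 32.5, 127.3]), np.float64(73.6)]
top0 base 2313 z 0.0132 mean [0.5381 0.0634 0.0132] rect [array([517.5,  64.2]), array([370.2, 375.8]), np.float64(20.2)]
top0 block 876 z 0.0343 mean [ 0.5058 -0.3132  0.0343] rect [array([ 503.8, -315.2]), array([ 58.2, 205. ]), np.float64(85.6)]
scene0 key 78 z 0.0702 mean [ 0.
[... 270 characters left out ...]
] rect [array([ 429.3, -211. ]), array([58.4, 14.3]), np.float64(6.9)]
scene0 punch 24 z 0.0946 mean [ 0.5731 -0.3171  0.0944] rect [array([ 572.4, -317.7]), array([16.4, 16.6]), np.float64(53.3)]
scene0 drift 24 z 0.0811 mean [ 0.5078 -0.3129  0.0807] rect [array([ 506.7, -314.1]), array([18.8, 15.8]), np.float64(34.9)]
scene0 pulley 416 z 0.2044 mean [0.5612 0.0704 0.2035] rect [array([548.8,  70.3]), array([ 35.4, 117.4]), np.float64(75.4)]
scene0 base 2410 z 0.0121 mean [0.5757 0.1008 0.0122] rect [array([547.3,  71.1]), array([359.1, 142.6]), np.float64(73.7)]
scene0 block 572 z 0.0329 mean [ 0.5183 -0.3093  0.0328] rect [array([ 506.4, -312.9]), array([ 58.5, 207.1]), np.float64(85.2)]
```

Request:
{"fn": "drive_tool", "kwargs": {
  "commands": [
    [[0.025,-0.042,-0.134,0],[0.025,-0.042,-0.134,0],[0.025,-0.042,-0.134,0],[0.025,-0.042,-0.134,0],[0.025,-0.042,-0.134,0],[0.025,-0.042,-0.134,0],[0.025,-0.042,-0.134,0],[0.025,-0.042,-0.134,0],[0,0,0,0.0204],[0,0,0,0.0204],[0,0,0,0.0204],[0,0,0,0.0204],[0,0,0,0]]
  ],
  "grip": 1
}}

```text
time: 1.45
tool_pos: [0.4392, -0.3096, 0.1551]
ee_rot: [-0.568, 1.57, 2.496]
wrist_force: [-0.5, 0.7, -0.0]
width: 0.094
```

```bash
cat >> h.py <<'E'
def delta(target,yawdeg=None):
    """shares to reach world TCP target; yawdeg = wanted world yaw of tool y"""
    o=robot.get_obs();R=Rtool();d=R.T@(np.array(target)-o['tool_pos'])
    y=np.degrees(np.arctan2(R[1,1],R[0,1]))
    print('t',round(o['time'],2),'pos',np.round(o['tool_pos'],4),'tilt',np.round(R[:,0],3),'yaw_y',round(y,2),'j6',o['joint_positions'][5].round(3),'w',round(float(o['width']),4),'F',np.round(o['wrist_force'],1),'T',np.round(o['wrist_torque'],2))
    print('mm',np.round(d*1000,1),'shares',np.round(d/.25,4), '' if yawdeg is None else ('turn share total',round(-(yawdeg-y)/360,4)))
E
python3 - <<'E'
from h import *
s=snap('wrist','wrist1');delta((.440,-.309,.046),-94.5)
W=fishcloud(s);Z=W[...,2]
q=W[(np.hypot(W[...,0]-.44,W[...,1]+.309)<.04)&(Z>.062)&(Z<.09)]
print(len(q));
if len(q): print(np.median(q,0),cv2.minAreaRect(q[:,:2].astype(np.float32)*1000))
q=W[(np.hypot(W[...,0]-.505,W[...,1]+.314)<.13)&(Z>.028)&(Z<.04)]
print(len(q));
if len(q): print(np.median(q,0),cv2.minAreaRect(q[:,:2].astype(np.float32)*1000))
E
```

```text
t 1.5 pos [ 0.4392 -0.3096  0.1551] tilt [-0.001  0.    -1.   ] yaw_y -94.32 j6 0.927 w 0.0941 F [0.5 0.7 0.2] T [-0.    0.02 -0.01]
mm [109.1  -0.6  -0.8] shares [ 0.4364 -0.0025 -0.0033] ('turn share total', np.float64(0.0005))
912
[ 0.44156516 -0.30970341  0.07416134] ((439.6495361328125, -309.4682922363281), (13.382026672363281, 57.5698127746582), 85.76209259033203)
8883
[ 0.51300898 -0.31623658  0.03449953] ((506.7350769042969, -282.1600036621094), (122.1581039428711, 204.8661651611328), 85.0159683227539)
```

View pics/wrist1.png

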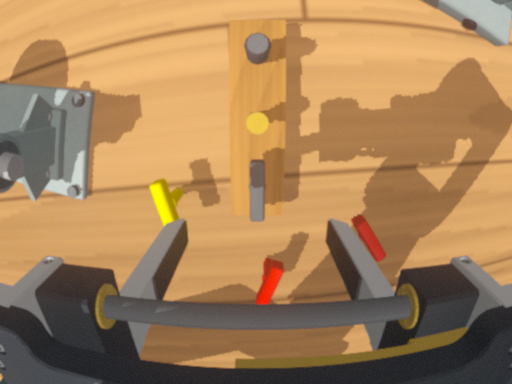

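Run:
```python
from h import *
s=load('wrist1');W=fishcloud(s);p=s['pixels'].astype(int)
for n,m in dict(red=(p[...,0]>150)&(p[...,1]<60)&(p[...,2]<60),yel=(p[...,0]>180)&(p[...,1]>160)&(p[...,2]<70)).items():
    c,l,st,_=cv2.connectedComponentsWithStats(m.astype(np.uint8))
    for i in range(1,c):
        if st[i,4]>100:
            q=W[(l==i)]; print(n,st[i],np.nanmin(q,0).round(3),np.nanmax(q,0).round(3))
```

```text
red [357 220  28  41 462] [ 0.346 -0.445  0.052] [ 0.397 -0.409  0.066]
red [256 260  27  45 596] [ 0.254 -0.329 -0.001] [ 0.466 -0.298  0.264]
yel [149 182  25  44 526] [ 0.381 -0.222 -0.002] [ 0.454 -0.175  0.066]
```

The wrist view has the key bar at (257,190), centred between the fingers, with the decoys clear. Descending.

Request:
{"fn": "drive_tool", "kwargs": {
  "commands": [
    [[0.11,0,-0.002,0],[0.11,0,0,0],[0.11,0,0,0],[0.07,0,0,0],[0.036,0,0,0],[0,0,0,0]]
  ]
}}

```text
time: 2.1
tool_pos: [0.439, -0.3092, 0.045]
ee_rot: [-0.63, 1.568, 2.435]
wrist_force: [-0.1, -0.2, -0.3]
width: 0.0945
```

Request:
{"fn": "drive_tool", "kwargs": {
  "commands": [
    [[0,0,0,0],[0,0,0,0],[0,0,0,0],[0,0,0,0],[0,0,0,0],[0,0,0,0],[0,0,0,0],[0,0,0,0]]
  ],
  "grip": 0
}}

```text
time: 2.9
tool_pos: [0.4398, -0.3098, 0.0465]
ee_rot: [1.615, 1.571, -1.605]
wrist_force: [0.6, -1.1, 0.4]
width: 0.0334
```

Request:
{"fn": "drive_tool", "kwargs": {
  "commands": [
    [[0,0,0,0],[0,0,0,0],[0,0,0,0],[0,0,0,0]]
  ]
}}

```text
time: 3.3
tool_pos: [0.4398, -0.3098, 0.0464]
ee_rot: [1.008, 1.571, -2.212]
wrist_force: [-0.2, 0.8, -0.8]
width: 0.0156
```

Request:
{"fn": "drive_tool", "kwargs": {
  "commands": [
    [[0,0,0,0],[-0.06,0,0,0],[-0.14,0,0,0],[-0.16,0,0,0],[-0.16,0,0,0],[-0.16,0,0,0],[-0.12,0,0,0],[0,0,0,0]]
  ]
}}

```text
time: 4.1
tool_pos: [0.4416, -0.3112, 0.2521]
ee_rot: [2.498, 1.56, -0.722]
wrist_force: [0.5, -0.4, -0.9]
width: 0.0155
```

Request:
{"fn": "drive_tool", "kwargs": {
  "commands": [
    [[0,-0.08,0,0],[0,-0.15,0.003,0],[0,-0.17,0.003,0],[0,-0.17,0.003,0],[0,-0.17,0.003,0],[0,-0.16,0.003,0],[0,-0.12,0,0],[0,0,0,0],[0,0,0,0]]
  ]
}}

```text
time: 5.0
tool_pos: [0.4553, -0.0549, 0.2446]
ee_rot: [0.102, 1.568, -3.116]
wrist_force: [0.4, 0.9, -0.4]
width: 0.0154
```

Run:
```python
from h import *
s=snap('wrist','wrist2');delta((.509,-.055,.246),-94.5)
W=fishcloud(s);Z=W[...,2]
q=W[(np.hypot(W[...,0]-.508,W[...,1]+.055)<.03)&(Z>.178)&(Z<.188)]
print(len(q), q.mean(0),cv2.minAreaRect(q[:,:2].astype(np.float32)*1000))
```

```text
t 5.05 pos [ 0.4554 -0.0556  0.2449] tilt [-0.003 -0.    -1.   ] yaw_y -94.46 j6 1.404 w 0.0152 F [ 0.7 -1.1 -1.6] T [0.09 0.04 0.03]
mm [ -1.2  -4.7 -53.4] shares [-0.0049 -0.019  -0.2135] ('turn share total', np.float64(0.0001))
998 [ 0.50719063 -0.05464059  0.18226271] ((507.2303771972656, -54.759117126464844), (28.017053604125977, 28.017656326293945), 85.29839324951172)
```

View pics/wrist2.png

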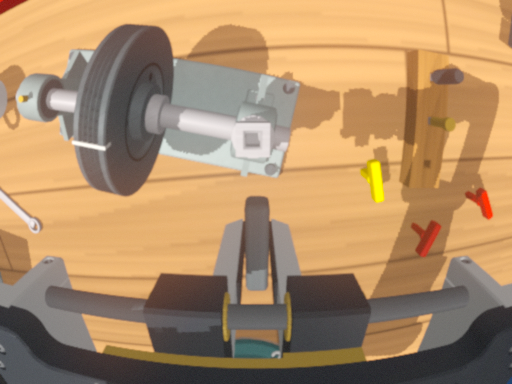

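Run:
```python
from h import *
s=load('wrist2');W=fishcloud(s);Z=W[...,2];p=s['pixels']
q=W[(np.hypot(W[...,0]-.455,W[...,1]+.055)<.045)&(Z>.245)&(Z<.30)]
m=(abs(W[...,1]+.055)<.012)&(Z>.255)&(Z<.30)&(W[...,0]<.5)
v,u=np.nonzero(m);print(u.min(),u.max(),v.min(),v.max())
sub=W[195:240,240:275]; print(sub[::6,17].round(4))
q=W[196:290,245:272].reshape(-1,3); 
for lo in np.arange(.24,.30,.005): print(lo, ((q[:,2]>lo)&(q[:,2]<lo+.005)).sum())
t=q[(q[:,2]>.268)&(q[:,2]<.28)];print(len(t),t.mean(0),cv2.minAreaRect(t[:,:2].astype(np.float32)*1000))
cv2.imwrite('pics/w2c.png',cv2.resize(p[100:300,170:340,::-1],(0,0),fx=3,fy=3,interpolation=cv2.INTER_CUBIC))
# hole: dark pixels in head
g=W[110:165,225:280]; hz=g[...,2]; h=(hz<.178)&(np.hypot(g[...,0]-.507,g[...,1]+.0548)<.012); print('hole px',h.sum())
hm=(np.abs(Z-.1825)<.003)&(np.hypot(W[...,0]-.507,W[...,1]+.0548)<.03)
cs,_=cv2.findContours(hm.astype(np.uint8),cv2.RETR_CCOMP,cv2.CHAIN_APPROX_NONE)
for c in cs:
    c=c[:,0];w=W[c[:,1],c[:,0]]; ok=np.abs(w[:,2]-.1825)<.003; w=w[ok]
    if len(w)>8: print(len(c),cv2.minAreaRect(w[:,:2].astype(np.float32)*1000))
```

```text
232 281 196 290
[[ 3.988e-01 -5.070e-02 -2.000e-04]
 [ 4.836e-01 -5.690e-02  2.660e-01]
 [ 4.825e-01 -5.680e-02  2.725e-01]
 [ 4.791e-01 -5.660e-02  2.728e-01]
 [ 4.756e-01 -5.630e-02  2.730e-01]
 [ 4.720e-01 -5.600e-02  2.728e-01]
 [ 4.689e-01 -5.580e-02  2.740e-01]
 [ 4.650e-01 -5.550e-02  2.736e-01]]
0.24 2
0.245 10
0.25 18
0.255 80
0.26 70
0.265 131
0.27 2008
0.275 4
0.28 29
0.28500000000000003 1
0.29000000000000004 0
0.29500000000000004 0
2093 [ 0.45810983 -0.05486069  0.27223998] ((455.3851013183594, -55.233238220214844), (15.055224418640137, 57.046112060546875), 84.66846466064453)
hole px 195
133 ((507.1404724121094, -54.8221435546875), (28.020856857299805, 27.99860382080078), 84.86491394042969)
56 ((507.269287109375, -54.762481689453125), (13.179333686828613, 13.602799415588379), 85.20535278320312)
```

View pics/w2c.png

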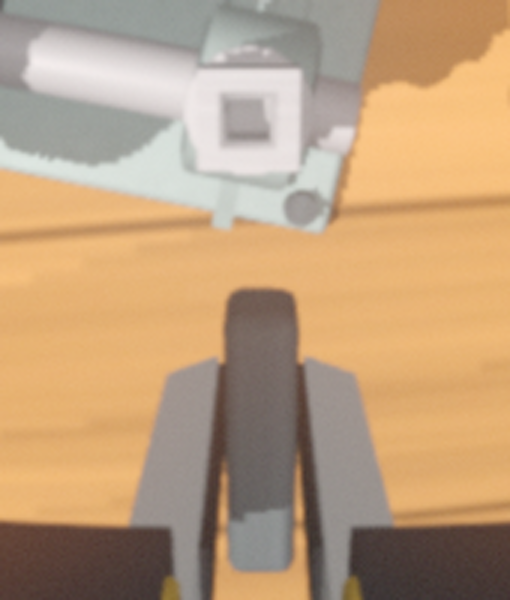

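The key is held squarely. In the wrist view its bar is at about (257,240) and the socket hole is at (252,138), an offset of 51.8 mm ahead and 0.5 mm left, with angles matching. Moving over it.

Request:
{"fn": "drive_tool", "kwargs": {
  "commands": [
    [[0,-0.004,-0.04,0],[0,-0.005,-0.07,0],[0,-0.005,-0.06,0],[0,-0.004,-0.0365,0],[0,0,0,0],[0.03,0,0,0],[0.03,0,0,0],[0,0,0,0],[0,0,0,0]]
  ]
}}

```text
time: 5.95
tool_pos: [0.5072, -0.0548, 0.231]
ee_rot: [-0.027, 1.57, 3.036]
wrist_force: [-0.1, -0.9, -1.4]
width: 0.0157
```

Run:
```python
from h import *
s=snap('wrist','wrist3');delta((.5072,-.0551,.203),-94.5)
W=fishcloud(s);Z=W[...,2]
q=W[(np.hypot(W[...,0]-.507,W[...,1]+.055)<.034)&(Z>.250)&(Z<.265)]
print(len(q),q.mean(0)); print(cv2.minAreaRect(q[:,:2].astype(np.float32)*1000))
p=s['pixels'];cv2.imwrite('pics/w3c.png',cv2.resize(p[120:300,170:340,::-1],(0,0),fx=3,fy=3,interpolation=cv2.INTER_CUBIC))
snap('scene','scene3'); p=load('scene3')['pixels']; cv2.imwrite('pics/s3c.png',cv2.resize(p[100:230,180:310,::-1],(0,0),fx=4,fy=4,interpolation=cv2.INTER_CUBIC))
```

```text
t 6.0 pos [ 0.5075 -0.0548  0.2315] tilt [ 0. -0. -1.] yaw_y -94.47 j6 1.43 w 0.0156 F [-0.2  0.1 -1.2] T [0.06 0.   0.02]
mm [28.5  0.3  0.2] shares [0.1141 0.0014 0.0009] ('turn share total', np.float64(0.0001))
2680 [ 0.51135804 -0.0547433   0.25827202]
((508.1557312011719, -51.63043212890625), (37.21345901489258, 56.80618667602539), 64.60491180419922)
```

View pics/w3c.png

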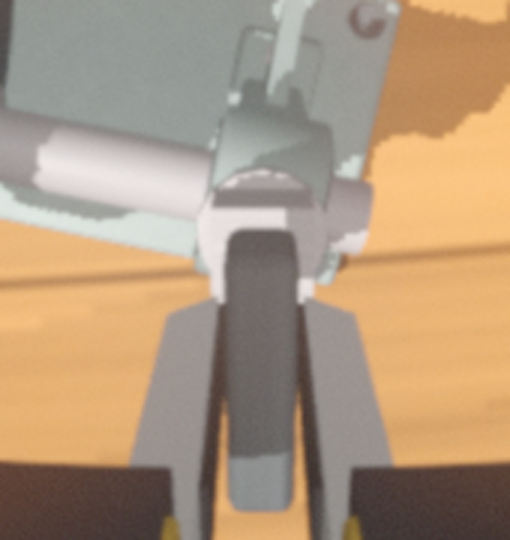

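View pics/s3c.png

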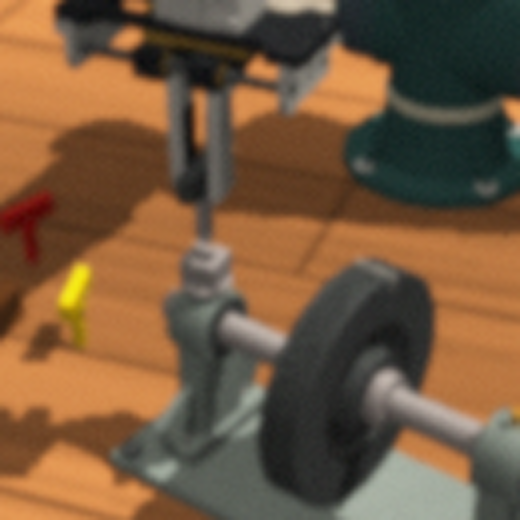

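The scene crop shows the shank right above the head, so I'm descending slowly and watching the force.

Request:
{"fn": "drive_tool", "kwargs": {
  "commands": [
    [[0.024,0,0,0],[0.024,0,0,0],[0.012,0,0,0],[0,0,0,0]]
  ]
}}

```text
time: 6.45
tool_pos: [0.5073, -0.0547, 0.2154]
ee_rot: [-0.098, 1.569, 2.966]
wrist_force: [0.4, 0.8, -1.3]
width: 0.0154
```

Request:
{"fn": "drive_tool", "kwargs": {
  "commands": [
    [[0.02,0,0,0],[0.02,0,0,0],[0.012,0,0,0],[0,0,0,0],[0,0,0,0]]
  ]
}}

```text
time: 6.95
tool_pos: [0.5078, -0.0548, 0.2034]
ee_rot: [0.328, 1.571, -2.892]
wrist_force: [-0.1, -0.3, -1.5]
width: 0.0158
```

Clean entry, about 16 mm deep with no load. Now the counter-clockwise turn of about 60°.

Request:
{"fn": "drive_tool", "kwargs": {
  "commands": [
    [[0.004,0,0,0],[0,0,0,0],[0,0,0,-0.015],[0,0,0,-0.019],[0,0,0,-0.019],[0,0,0,-0.019],[0,0,0,-0.019],[0,0,0,-0.019],[0,0,0,-0.019],[0,0,0,-0.019],[0,0,0,-0.019],[0,0,0,0],[0,0,0,0]]
  ]
}}

```text
time: 8.25
tool_pos: [0.5079, -0.0551, 0.2026]
ee_rot: [1.184, 1.57, -0.989]
wrist_force: [-0.4, -0.4, -1.1]
width: 0.0154
```

Run:
```python
from h import *
s=snap('wrist','wrist4');delta((.5072,-.0551,.203),-94.5)
p=s['pixels'];cv2.imwrite('pics/w4c.png',cv2.resize(p[80:300,130:380,::-1],(0,0),fx=3,fy=3,interpolation=cv2.INTER_CUBIC)[:600])
```

```text
t 8.3 pos [ 0.5079 -0.0551  0.2026] tilt [ 0.    -0.001 -1.   ] yaw_y -34.48 j6 0.383 w 0.0157 F [-0.  -1.7 -1.2] T [-0.18 -0.08 -0.05]
mm [-0.4 -0.5  0.4] shares [-0.0014 -0.0022  0.0017] ('turn share total', np.float64(0.1667))
```

View pics/w4c.png

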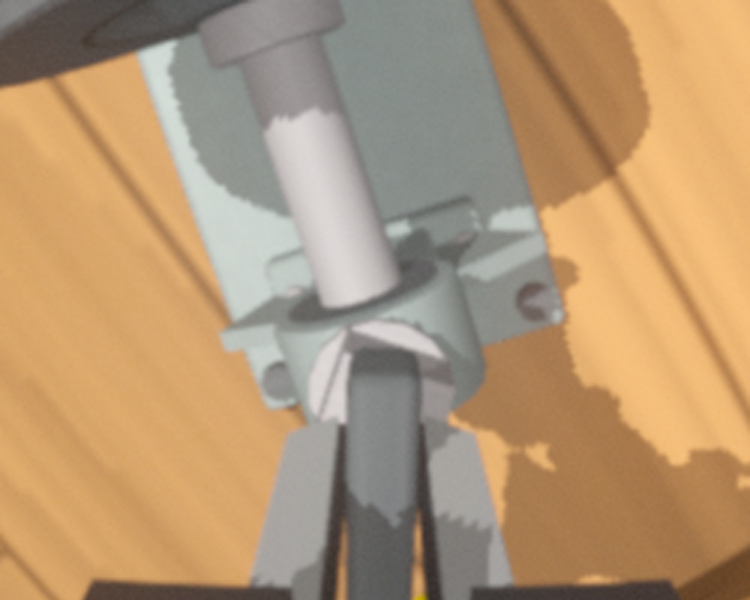

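Shank play in the socket is up to ~11°, so I'll add another 11°, then release and check the head angle.

Request:
{"fn": "drive_tool", "kwargs": {
  "commands": [
    [[0,0,0,-0.015],[0,0,0,-0.0155],[0,0,0,0],[0,0,0,0],[0,0,0,0]]
  ]
}}

```text
time: 8.8
tool_pos: [0.5079, -0.055, 0.2026]
ee_rot: [1.229, 1.57, -0.751]
wrist_force: [-0.4, -0.7, -1.2]
width: 0.0159
```

Request:
{"fn": "drive_tool", "kwargs": {
  "commands": [
    [[0,0,0,0],[0,0,0,0],[0,0,0,0],[0,0,0,0],[0,0,0,0],[0,0,0,0]]
  ],
  "grip": 0.6
}}

```text
time: 9.4
tool_pos: [0.5078, -0.0548, 0.2025]
ee_rot: [1.625, 1.571, -0.353]
wrist_force: [0.0, -0.6, -0.0]
width: 0.0558
```

Request:
{"fn": "drive_tool", "kwargs": {
  "commands": [
    [[-0.1,0,0,0],[-0.16,0,0,0],[-0.08,0,0,0],[0,0,0,0]]
  ]
}}

```text
time: 9.8
tool_pos: [0.5093, -0.0551, 0.2915]
ee_rot: [1.761, 1.563, -0.218]
wrist_force: [0.7, -0.1, 0.2]
width: 0.0561
```

Run:
```python
from h import *
s=snap('wrist','wrist5');delta((.545,.07,.30),-106.3)
p=s['pixels'];cv2.imwrite('pics/w5.png',cv2.resize(p[:,:,::-1],(0,0),fx=1.5,fy=1.5,interpolation=cv2.INTER_CUBIC))
W=fishcloud(s);Z=W[...,2];np.set_printoptions(suppress=True)
q=W[(np.hypot(W[...,0]-.5075,W[...,1]+.055)<.034)&(Z>.215)&(Z<.24)]
print(len(q),q.mean(0).round(4),cv2.minAreaRect(q[:,:2].astype(np.float32)*1000))
q=W[(np.hypot(W[...,0]-.5075,W[...,1]+.055)<.022)&(Z>.178)&(Z<.187)]
print(len(q),q.mean(0).round(4),cv2.minAreaRect(q[:,:2].astype(np.float32)*1000))
```

```text
t 9.85 pos [ 0.5085 -0.055   0.2889] tilt [ 0.003 -0.001 -1.   ] yaw_y -23.37 j6 0.189 w 0.0566 F [-0.5 -0.4  0.1] T [-0.05 -0.07  0.04]
mm [ -11.1  -16.  -129.2] shares [-0.0444 -0.0639 -0.5168] ('turn share total', np.float64(0.2304))
1066 [ 0.508  -0.0518  0.2298] ((506.97406005859375, -54.01610565185547), (57.4669303894043, 14.02059555053711), 63.67688751220703)
286 [ 0.5065 -0.0529  0.1824] ((506.7129821777344, -54.59634780883789), (28.67237091064453, 27.991300582885742), 47.00251770019531)
```

View pics/w5.png

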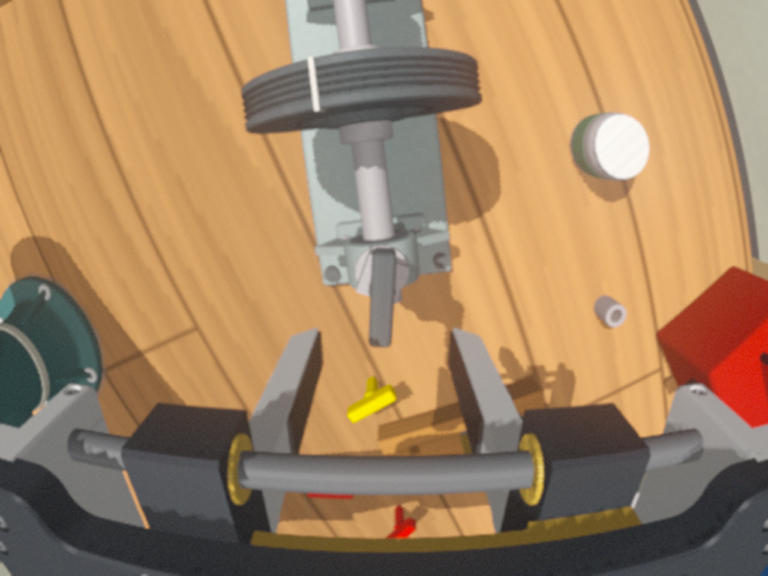

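The key stands in the socket, with its bar turned about 68°. The pulley shows its white line at (313,85) in this view. Next I'll measure the timing-line angle before and now, and the clamp-head angle.

```bash
cat >> h.py <<'E'
C0=np.array([.545,.070,.125]); ya=np.radians(73.7); A=np.array([np.cos(ya),np.sin(ya),0]); X=np.array([A[1],-A[0],0])
def line(s,fish=False,thr=None,verbose=True):
    W=fishcloud(s) if fish else cloud(s); d=W-C0; h=d@A; x=d@X; z=d[...,2]; r=np.hypot(x,z)
    m=(np.abs(h)<.02)&(r>.08)&(r<.1)
    g=s['pixels'].astype(int).min(-1); 
    if m.sum()<20: print('no rim');return
    mm=m&(np.abs(h)<.014); th=np.degrees(np.arctan2(x,z)); med=np.median(g[mm])
    b=np.arange(-180,181,4); out=[]
    for i in range(len(b)-1):
        k=mm&(th>=b[i])&(th<b[i+1])
        if k.sum()>5: out.append((b[i]+2,int(np.percentile(g[k],80)),int(k.sum())))
    k=mm&(g>max(med+50,110)) if thr is None else mm&(g>thr)
    c,l,st,_=cv2.connectedComponentsWithStats(k.astype(np.uint8))
    for i in range(1,c):
        if st[i,4]>=6: print('  line? th',np.median(th[l==i]).round(1),'span',np.ptp(th[l==i]).round(1),'n',st[i,4],'h-range',np.ptp(h[l==i]).round(3))
    print('  med',med,'visible th',out[0][0],out[-1][0])
    return out
E
python3 - <<'E'
from h import *
for f in ['top0','scene0','scene3','wrist2','wrist5']:
    print(f); line(load(f),f[0]=='w')
for n in ['top','scene']:
    print(n,'now');s=snap(n,n+'5');line(s)
# refine centre: pulley cloud
for f in ['top5','scene5']:
    s=load(f);W=cloud(s);d=W-C0;h=d@A;r=np.hypot(d@X,d[...,2]);k=(abs(h)<.03)&(abs(r-.09)<.015)&(W[...,2]>.1)
    x=(d@X)[k];z=d[...,2][k];M=np.c_[2*x,2*z,np.ones(len(x))];c=np.linalg.lstsq(M,x*x+z*z,rcond=None)[0];print(f,'centre off',c[:2],'R',np.sqrt(c[2]+c[0]**2+c[1]**2),'h',np.percentile(h[k],[2,50,98]))
E
```

```text
top0
  line? th -16.5 span 3.9 n 15 h-range 0.027
  med 44.0 visible th -74 62
scene0
  med 53.0 visible th -22 110
scene3
  med 55.0 visible th -18 118
wrist2
  line? th -3.8 span 17.2 n 100 h-range 0.005
  line? th -4.5 span 13.0 n 81 h-range 0.003
  line? th -15.8 span 4.6 n 155 h-range 0.028
  med 104.0 visible th -66 78
wrist5
  line? th -16.2 span 3.9 n 151 h-range 0.027
  med 99.0 visible th -70 74
top now
  line? th -16.3 span 4.0 n 20 h-range 0.027
  med 48.0 visible th -70 62
scene now
  med 56.0 visible th -22 118
top5 centre off [-0.00197962  0.00207351] R 0.08662632911833416 h [-0.0177024  -0.00226401  0.01352484]
scene5 centre off [0.00331429 0.00179103] R 0.08403467292433114 h [-0.01382948  0.00623356  0.01762178]
```

Run:
```python
from h import *
s=load('scene5');p=s['pixels'];a=cv2.resize(p[120:260,190:330,::-1],(0,0),fx=4,fy=4,interpolation=cv2.INTER_CUBIC)
cv2.imwrite('pics/s5c.png',a)
s=load('wrist5');p=s['pixels']
cv2.imwrite('pics/w5c.png',cv2.resize(p[130:250,190:310,::-1],(0,0),fx=5,fy=5,interpolation=cv2.INTER_CUBIC))
```

```text
(no output)
```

View pics/s5c.png

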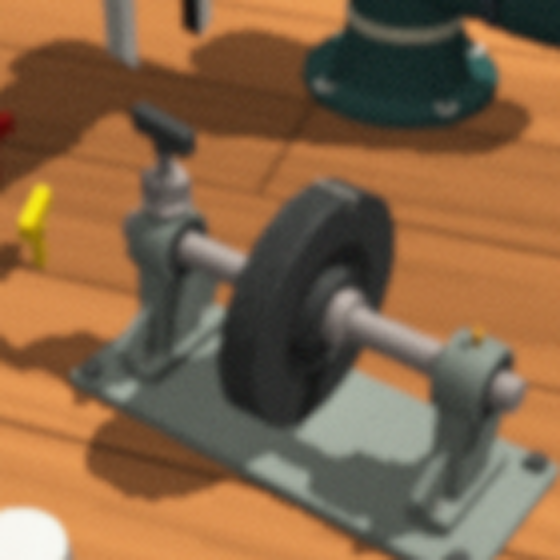

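View pics/w5c.png

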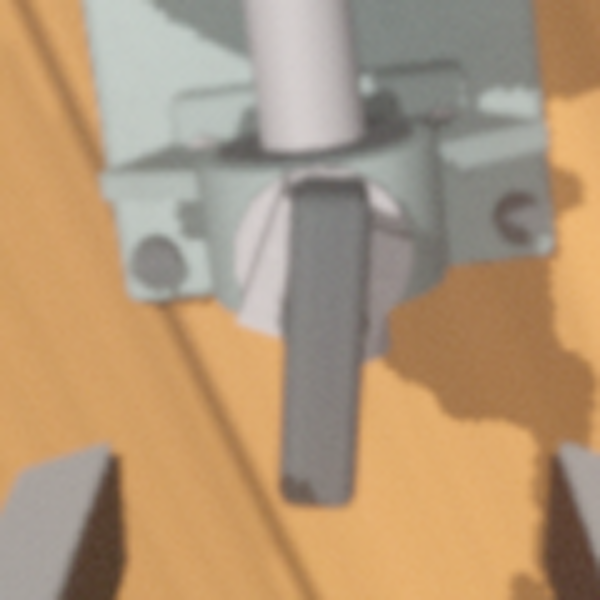

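The scene crop confirms the key is upright in the socket. The head lags the bar by about 15°, so the clamp is near 1.1 rad, which is slack. The line is still at −16°, so the heavy side must be near the top. Now over to the rim at −40°.

Request:
{"fn": "drive_tool", "kwargs": {
  "commands": [
    [[0,0,0,0.01],[0,0,0,0.022],[0,0,0,0.022],[0,0,0,0.022],[0,0,0,0.022],[0,0,0,0.022],[0,0,0,0.022],[0,0,0,0.022],[0,0,0,0.022],[0,0,0,0.022],[0,0,0,0.022],[0,0,0,0],[0,-0.09,0.03,0],[0,-0.11,0.04,0],[0,-0.11,0.04,0],[0,-0.11,0.04,0],[0,-0.1,0.05,0],[0,0,0,0],[0,0,0,0]]
  ],
  "grip": 1
}}

```text
time: 11.85
tool_pos: [0.4956, 0.084, 0.2864]
ee_rot: [0.745, 1.569, -2.676]
wrist_force: [-0.3, -0.7, -0.3]
width: 0.0938
```

```bash
cat >> h.py <<'E'
def at(th,r=.078,lift=0.): 
    t=np.radians(th); return C0+X*r*np.sin(t)+np.array([0,0,r*np.cos(t)-robot.pinch_z+lift])
E
python3 - <<'E'
from h import *
s=snap('wrist','wrist6');delta(at(-40),-106.3); line(s,True)
W=fishcloud(s);d=W-C0;h=d@A;r=np.hypot(d@X,d[...,2]);k=(abs(h)<.025)&(r>.07)&(W[...,2]>.15)&(r<.1)
print(np.percentile(h[k],[1,5,50,95,99]).round(4))
E
```

```text
t 11.9 pos [0.4958 0.0834 0.2865] tilt [-0.001 -0.001 -1.   ] yaw_y -106.09 j6 1.906 w 0.0937 F [ 0.1 -0.4  0.9] T [ 0.04  0.03 -0.01]
mm [120.6  -1.1  -1. ] shares [ 0.4823 -0.0043 -0.0042] ('turn share total', np.float64(0.0006))
  line? th -16.1 span 2.7 n 80 h-range 0.027
  med 102.0 visible th -66 78
[-0.0162 -0.0148 -0.0004  0.014   0.0155]
```

View pics/wrist6.png

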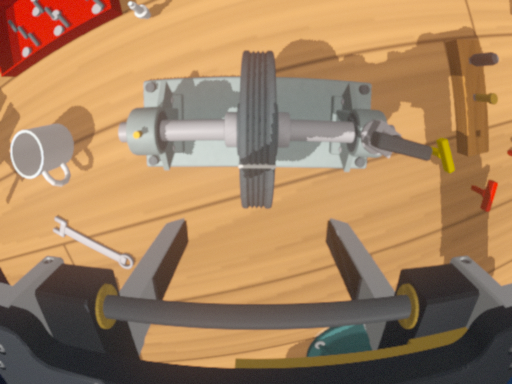

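The wrist view has the pulley centred between the fingers at columns 240–278, line at row 167. Descend and grip.

Request:
{"fn": "drive_tool", "kwargs": {
  "commands": [
    [[0.08,-0.004,-0.004,0.0006],[0.12,0,0,0],[0.12,0,0,0],[0.1,0,0,0],[0.062,0,0,0],[0,0,0,0]]
  ]
}}

```text
time: 12.5
tool_pos: [0.4954, 0.0831, 0.1635]
ee_rot: [0.421, 1.564, -3.008]
wrist_force: [-0.5, 0.5, -0.5]
width: 0.0936
```

Request:
{"fn": "drive_tool", "kwargs": {
  "commands": [
    [[0,0,0,0],[0,0,0,0],[0,0,0,0],[0,0,0,0],[0,0,0,0],[0,0,0,0],[0,0,0,0],[0,0,0,0]]
  ],
  "grip": 0
}}

```text
time: 13.3
tool_pos: [0.4971, 0.0844, 0.1669]
ee_rot: [1.583, 1.57, -1.844]
wrist_force: [-2.9, -8.6, -1.0]
width: 0.0334
```

Run:
```python
from h import *
delta(at(-40),-106.3)
r=.078
ths=[-40,-37,-32]+list(range(-26,27,6))+[29.5,32]+[36,39,40]
t=np.radians(ths);dx=-np.diff(r*np.sin(t))/.25;dz=-np.diff(r*np.cos(t))/.25
print([[round(a,4),0,round(b,4),0] for a,b in zip(dz,dx)])
```

```text
t 13.3 pos [0.4971 0.0844 0.1669] tilt [-0.    -0.001 -1.   ] yaw_y -106.38 j6 1.913 w 0.0334 F [-2.9 -8.6 -1. ] T [-1.46  0.43 -0.12]
mm [1.  0.4 0.1] shares [0.004  0.0016 0.0004] ('turn share total', np.float64(-0.0002))
[[np.float64(-0.0102), 0, np.float64(-0.0128), 0], [np.float64(-0.0154), 0, np.float64(-0.0224), 0], [np.float64(-0.0158), 0, np.float64(-0.0286), 0], [np.float64(-0.0128), 0, np.float64(-0.0301), 0], [np.float64(-0.0095), 0, np.float64(-0.0312), 0], [np.float64(-0.0062), 0, np.float64(-0.0321), 0], [np.float64(-0.0028), 0, np.float64(-0.0325), 0], [np.float64(0.0006), 0, np.float64(-0.0327), 0], [np.float64(0.004), 0, np.float64(-0.0324), 0], [np.float64(0.0073), 0, np.float64(-0.0318), 0], [np.float64(0.0106), 0, np.float64(-0.0309), 0], [np.float64(0.0177), 0, np.float64(-0.0368), 0], [np.float64(0.007), 0, np.float64(-0.0117), 0], [np.float64(0.0122), 0, np.float64(-0.0181), 0], [np.float64(0.0099), 0, np.float64(-0.013), 0], [np.float64(0.0035), 0, np.float64(-0.0042), 0]]
```

Request:
{"fn": "drive_tool", "kwargs": {
  "commands": [
    [[-0.01,0.002,-0.013,0],[-0.0155,0.002,-0.0225,0],[-0.016,0,-0.0285,0],[-0.013,0,-0.03,0],[-0.0095,0,-0.031,0],[-0.006,0,-0.032,0],[-0.003,0,-0.0325,0],[0.0005,0,-0.0325,0],[0.004,0,-0.0325,0],[0.0075,0,-0.032,0],[0.0105,0,-0.031,0],[0.0175,0,-0.037,0],[0.007,0,-0.0115,0],[0.012,0,-0.018,0],[0.01,0,-0.013,0],[0.0035,0,-0.004,0],[0,0,0,0]]
  ]
}}

```text
time: 15.0
tool_pos: [0.5948, 0.0546, 0.1685]
ee_rot: [-3.135, 1.566, -0.28]
wrist_force: [-0.2, -1.6, 2.9]
width: 0.0319
```

Run:
```python
from h import *
delta(at(40),-106.3)
for n in ['top','scene','wrist']:
    print(n);line(snap(n,n+'7'),n=='wrist')
delta(at(40),-106.3)
```

```text
t 15.0 pos [0.5948 0.0546 0.1685] tilt [ 0.005 -0.001 -1.   ] yaw_y -106.41 j6 1.855 w 0.0319 F [-0.2 -1.6  2.9] T [-0.25  0.4  -0.04]
mm [ 2.6 -0.7  2. ] shares [ 0.0103 -0.003   0.0081] ('turn share total', np.float64(-0.0003))
top
  med 50.0 visible th -74 18
scene
  med 36.0 visible th 22 114
wrist
  line? th 47.6 span 2.5 n 251 h-range 0.028
  line? th 2.0 span 1.9 n 11 h-range 0.003
  line? th -11.4 span 7.8 n 23 h-range 0.003
  med 88.0 visible th -18 102
t 15.15 pos [0.5948 0.0547 0.1685] tilt [ 0.005 -0.001 -1.   ] yaw_y -106.41 j6 1.855 w 0.0319 F [ 2.7 -2.6  3.8] T [-0.38  0.01 -0.13]
mm [ 2.6 -0.7  2. ] shares [ 0.0103 -0.0029  0.0081] ('turn share total', np.float64(-0.0003))
```

View pics/wrist7.png

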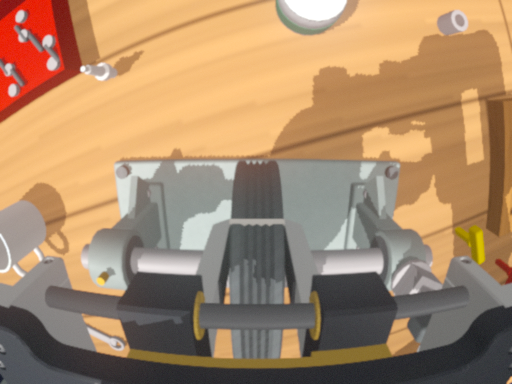

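The wrist view shows the line at (258,222), now at +47.6°: the pulley turned 64°. Release and watch.

Request:
{"fn": "drive_tool", "kwargs": {
  "commands": [
    [[0,0,0,0],[0,0,0,0],[0,0,0,0],[0,0,0,0],[0,0,0,0],[0,0,0,0],[0,0,0,0],[0,0,0,0],[0,0,0,0],[0,0,0,0]]
  ],
  "grip": 0.7
}}

```text
time: 16.15
tool_pos: [0.5931, 0.0554, 0.1671]
ee_rot: [2.647, 1.571, -0.78]
wrist_force: [0.2, 0.6, 0.4]
width: 0.0659
```

Run:
```python
from h import *
for n in ['wrist','scene']:
    print(n);line(snap(n,n+'8'),n=='wrist')
delta(at(40),-106.3)
```

```text
wrist
  line? th 105.6 span 10.7 n 12 h-range 0.003
  line? th 105.3 span 9.5 n 13 h-range 0.003
  line? th 105.8 span 6.7 n 13 h-range 0.003
  line? th 105.9 span 10.6 n 13 h-range 0.004
  line? th 17.9 span 3.7 n 38 h-range 0.003
  line? th -4.0 span 17.4 n 119 h-range 0.004
  line? th -3.8 span 12.5 n 83 h-range 0.003
  med 90.0 visible th -18 106
scene
  med 37.0 visible th 14 114
t 16.25 pos [0.5931 0.0554 0.1671] tilt [ 0. -0. -1.] yaw_y -106.38 j6 1.855 w 0.0657 F [ 0.8  0.7 -0.5] T [ 0.08  0.02 -0.02]
mm [ 1.2 -0.5  0.1] shares [ 0.0046 -0.0021  0.0006] ('turn share total', np.float64(-0.0002))
```

```bash
cat >> h.py <<'E'
def crop(f,box,k=4):
    p=load(f)['pixels'];a,b,c,d=box;cv2.imwrite(f'pics/{f}_c.png',cv2.resize(p[a:b,c:d,::-1],(0,0),fx=k,fy=k,interpolation=cv2.INTER_CUBIC))
E
python3 -c "
from h import *
crop('scene8',(120,270,190,340))"
```

```text
(no output)
```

View pics/scene8_c.png

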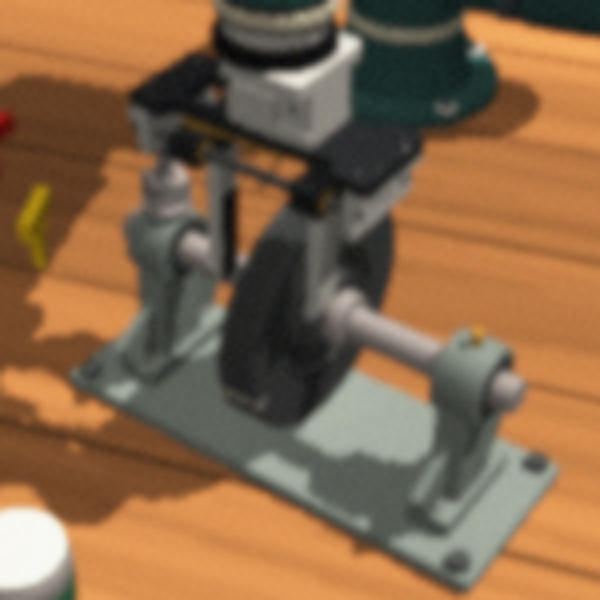

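View pics/wrist8.png

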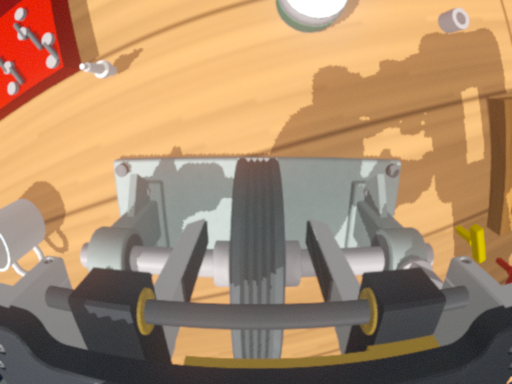

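The scene crop shows the line near the bottom, at full-frame pixel (251,220). The pulley is rolling in the + direction, so I'll wait for it to stop.

Request:
{"fn": "drive_tool", "kwargs": {
  "commands": [
    [[0,0,0,0],[0,0,0,0],[0,0,0,0],[0,0,0,0],[0,0,0,0],[0,0,0,0],[0,0,0,0],[0,0,0,0],[0,0,0,0],[0,0,0,0],[0,0,0,0],[0,0,0,0],[0,0,0,0],[0,0,0,0],[0,0,0,0]]
  ]
}}

```text
time: 17.75
tool_pos: [0.5931, 0.0554, 0.1671]
ee_rot: [2.553, 1.571, -0.875]
wrist_force: [0.5, 0.4, -0.5]
width: 0.0662
```

```bash
cat >> h.py <<'E'
def proj(s,P,fish=False):
    K=s['mtx'];E=s['extrinsics'];c=P@E[:3,:3].T+E[:3,3];x=c[:,0];y=-c[:,1];z=-c[:,2]
    if fish:
        r=np.hypot(x,y);t=np.arctan2(r,z)/np.maximum(r,1e-9);return np.c_[K[0,0]*x*t+K[0,2],K[1,1]*y*t+K[1,2]]
    return np.c_[K[0,0]*x/z+K[0,2],K[1,1]*y/z+K[1,2]]
def scan(s,fish=False,lo=-180,hi=180):
    """brightness of the rim line for each theta, also face segment; only where depth agrees"""
    g=s['pixels'].min(-1).astype(np.float32); W=fishcloud(s) if fish else cloud(s); res=[]
    for th in np.arange(lo,hi,1.):
        t=np.radians(th);rad=X*np.sin(t)+np.array([0,0,np.cos(t)]);hh=np.linspace(-.012,.012,9)
        P=C0+rad*.09+hh[:,None]*A; uv=proj(s,P,fish);k=(uv[:,0]>1)&(uv[:,0]<510)&(uv[:,1]>1)&(uv[:,1]<382)
        if not k.all(): continue
        i=np.round(uv).astype(int); ok=np.linalg.norm(W[i[:,1],i[:,0]]-P,axis=1)<.008
        if ok.sum()>=4: res.append((th,cv2.remap(g,uv[:,0].astype(np.float32),uv[:,1].astype(np.float32),1).ravel()[ok].mean()))
    r=np.array(res)
    if len(r)<5: print('  none');return
    v=r[:,1]-cv2.blur(r[:,1].reshape(-1,1).astype(np.float32),(1,31)).ravel()
    for j in np.argsort(-v)[:5]: print('   th',r[j,0],'contrast',v[j].round(1))
    print('   vis',r[0,0],r[-1,0])
E
python3 - <<'E'
from h import *
for f in ['top0','wrist7','scene8']: print(f);scan(load(f),f[0]=='w')
for n in ['scene','wrist']: print(n);scan(snap(n,n+'9'),n=='wrist')
crop('scene9',(120,270,190,340))
E
```

```text
top0
   th -16.0 contrast 81.7
   th -17.0 contrast 75.3
   th -15.0 contrast 54.2
   th -18.0 contrast 41.6
   th -14.0 contrast 24.2
   vis -86.0 63.0
wrist7
   th 47.0 contrast 74.0
   th 48.0 contrast 73.9
   th 46.0 contrast 24.6
   th 91.0 contrast 20.6
   th 23.0 contrast 7.3
   vis -15.0 91.0
scene8
   th 21.0 contrast 9.9
   th 20.0 contrast 9.8
   th 19.0 contrast 9.6
   th 18.0 contrast 9.5
   th 22.0 contrast 9.3
   vis 13.0 126.0
scene
   th 127.0 contrast 13.9
   th 126.0 contrast 13.8
   th 125.0 contrast 10.6
   th 20.0 contrast 10.2
   th 124.0 contrast 10.1
   vis 13.0 127.0
wrist
   th 88.0 contrast 12.4
   th 22.0 contrast 10.6
   th 21.0 contrast 10.2
   th 20.0 contrast 10.0
   th 19.0 contrast 8.3
   vis -15.0 88.0
```

View pics/scene9_c.png

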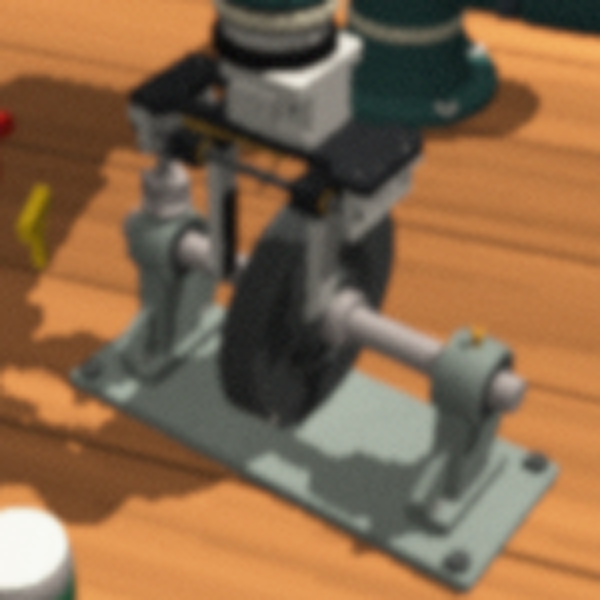

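The line's end is now right at the lower edge, at crop (275,415). I'll refine its angle from the face-edge speck, and check that the pulley is at rest.

```bash
cat >> h.py <<'E'
def edge(s,lo=90,hi=270,h=.016,r=.0895):
    g=s['pixels'].min(-1).astype(np.float32);out=[]
    for th in np.arange(lo,hi,2.):
        t=np.radians(th);P=C0+(X*np.sin(t)+np.array([0,0,np.cos(t)]))*r+A*h
        uv=proj(s,P[None])[0];out.append((th,uv.round(1),g[int(round(uv[1]))-1:int(round(uv[1]))+2,int(round(uv[0]))-1:int(round(uv[0]))+2].max()))
    return out
E
python3 - <<'E'
from h import *
snap('scene','scene10')
a=edge(load('scene5'));b=edge(load('scene8'));c=edge(load('scene9'));d=edge(load('scene10'))
for w,x,y,z in zip(a,b,c,d): print(w[0],w[1],w[2],x[2],y[2],z[2])
crop('scene10',(200,240,230,280),12)
E
```

```text
90.0 [253.3 214.7] 44.0 41.0 43.0 41.0
92.0 [253.3 215.6] 43.0 41.0 43.0 43.0
94.0 [253.3 216.4] 43.0 41.0 43.0 43.0
96.0 [253.4 217.2] 42.0 45.0 40.0 43.0
98.0 [253.4 218. ] 42.0 53.0 40.0 43.0
100.0 [253.5 218.7] 43.0 70.0 44.0 45.0
102.0 [253.6 219.4] 43.0 70.0 44.0 45.0
104.0 [253.8 220.1] 42.0 70.0 44.0 43.0
106.0 [254.  220.8] 41.0 70.0 41.0 42.0
108.0 [254.1 221.4] 41.0 70.0 41.0 42.0
110.0 [254.4 222. ] 47.0 70.0 55.0 55.0
112.0 [254.6 222.5] 60.0 60.0 66.0 68.0
114.0 [254.8 223. ] 60.0 60.0 66.0 68.0
116.0 [255.1 223.5] 74.0 76.0 83.0 83.0
118.0 [255.4 224. ] 74.0 76.0 83.0 83.0
120.0 [255.7 224.4] 68.0 68.0 78.0 75.0
122.0 [256.  224.7] 80.0 84.0 87.0 89.0
124.0 [256.4 225.1] 80.0 84.0 87.0 89.0
126.0 [256.7 225.4] 70.0 73.0 84.0 85.0
128.0 [257.1 225.6] 83.0 87.0 90.0 90.0
130.0 [257.5 225.9] 81.0 83.0 88.0 86.0
132.0 [257.9 226.1] 81.0 83.0 88.0 86.0
134.0 [258.3 226.2] 81.0 83.0 88.0 86.0
136.0 [258.8 226.3] 78.0 81.0 85.0 84.0
138.0 [259.2 226.4] 78.0 81.0 85.0 84.0
140.0 [259.7 226.5] 74.0 76.0 79.0 77.0
142.0 [260.2 226.5] 74.0 76.0 79.0 77.0
144.0 [260.7 226.5] 80.0 
[... 1942 characters left out ...]
 171.0 172.0
236.0 [284.5 197.6] 147.0 151.0 154.0 154.0
238.0 [284.9 196.7] 111.0 117.0 115.0 118.0
240.0 [285.2 195.7] 71.0 77.0 77.0 76.0
242.0 [285.5 194.8] 65.0 68.0 67.0 67.0
244.0 [285.9 193.8] 65.0 65.0 66.0 66.0
246.0 [286.1 192.9] 65.0 64.0 66.0 63.0
248.0 [286.4 191.9] 60.0 61.0 65.0 63.0
250.0 [286.7 191. ] 63.0 65.0 68.0 63.0
252.0 [286.9 190.1] 63.0 63.0 64.0 61.0
254.0 [287.1 189.1] 60.0 63.0 64.0 61.0
256.0 [287.3 188.2] 60.0 62.0 64.0 61.0
258.0 [287.5 187.3] 63.0 64.0 64.0 66.0
260.0 [287.7 186.4] 60.0 63.0 63.0 65.0
262.0 [287.9 185.5] 61.0 63.0 61.0 63.0
264.0 [288.  184.6] 61.0 63.0 61.0 63.0
266.0 [288.1 183.7] 63.0 64.0 65.0 63.0
268.0 [288.2 182.9] 63.0 65.0 65.0 67.0
```

View pics/scene10_c.png

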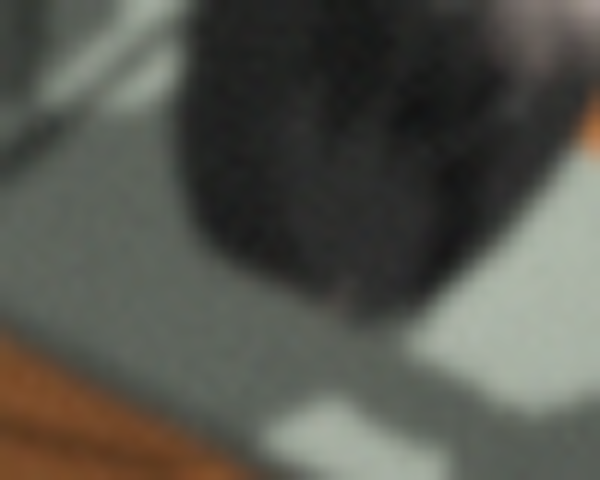

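Run:
```python
from h import *
g=[load(f)['pixels'].astype(float).mean(-1) for f in ('scene8','scene9','scene10')]
d=g[2]-g[0]; D=cv2.GaussianBlur((g[1]+g[2])/2-g[0],(0,0),.7)
print('9 vs 10 max',np.abs(cv2.GaussianBlur(g[2]-g[1],(0,0),.7)[205:232,240:290]).max())
R=D[212:232,244:272]; print(R.round(0).astype(int))
s=load('scene10')
for th in (100,105,110,115,120,125,130,135,140,145,150,155,160):
    t=np.radians(th);rad=X*np.sin(t)+np.array([0,0,np.cos(t)])
    print(th,proj(s,C0+rad*.09+np.array([[-.0135],[0],[.0135]])*A).round(1).tolist())
```

```text
9 vs 10 max 10.270860700811474
[[  1   0   0   0   0   0   1   1   1   1   1   0   1   0   1   1   0   1
   -1   0   1   1  -1  -1  -1   0   0   0]
 [  0   0  -1   0   0   0   1   1   0  -1  -1   0   1   0   0   0  -1   0
    0   1   1   0  -1   0   0   1   1   0]
 [ -1  -1  -1  -1   0   0   1   0   0   1   0   0   0  -1   0   0   0  -1
   -1   1   1   1   0  -1   0   0   0   1]
 [ -2  -2  -4  -3  -1   0   1   0   0   1   0   0  -1  -2   0   0   0  -1
   -1   0   0   0   0  -1  -1  -1   0   2]
 [ -3  -6 -10 -10  -7  -3  -1  -1   0  -1  -1  -1   0  -1  -1  -2  -1  -1
    0  -1  -1   0  -1  -1   0   0  -1   0]
 [ -4  -9 -16 -21 -18 -12  -7  -5  -2  -2  -2  -2  -3  -2  -2  -2  -1  -1
    0   0   0   0   1   0  -1  -1  -1   0]
 [ -2  -8 -16 -25 -26 -23 -18 -14  -8  -5  -6  -8  -8  -5  -2  -1  -1  -1
   -1   1   2   1   1   0  -1  -1   0  -1]
 [ -1  -3  -9 -17 -22 -26 -27 -24 -18 -14 -16 -18 -15  -8  -2   0  -1  -1
    0   1   1   1   0  -1  -1  -1   0   0]
 [ -1  -1  -2  -6 -13 -19 -24 -25 -24 -24 -28 -27 -19 -10  -3   0  -1   0
    0   0   0   0   0  -1   0   0   0   0]
 [ -1  -1   0  -
[... 1260 characters left out ...]
0   0   0]]
100 [[244.6, 214.5], [248.6, 216.5], [252.7, 218.5]]
105 [[245.0, 216.2], [249.0, 218.2], [253.0, 220.2]]
110 [[245.6, 217.8], [249.5, 219.7], [253.5, 221.7]]
115 [[246.2, 219.1], [250.2, 221.1], [254.1, 223.1]]
120 [[247.0, 220.2], [250.9, 222.2], [254.9, 224.2]]
125 [[247.9, 221.1], [251.8, 223.0], [255.7, 225.0]]
130 [[248.9, 221.8], [252.8, 223.7], [256.7, 225.7]]
135 [[250.0, 222.2], [253.9, 224.1], [257.8, 226.1]]
140 [[251.2, 222.4], [255.0, 224.3], [258.9, 226.3]]
145 [[252.5, 222.4], [256.3, 224.3], [260.1, 226.3]]
150 [[253.8, 222.2], [257.6, 224.1], [261.4, 226.0]]
155 [[255.2, 221.8], [258.9, 223.6], [262.8, 225.5]]
160 [[256.6, 221.1], [260.3, 223.0], [264.1, 224.9]]
```

The line now rests near 135° (rest R1, where the heavy side is short of the bottom by s). I'll bring the open fingers back along the arc to −45° and grip for a + stroke.

```bash
cat >> h.py <<'E'
def arc(ths,r0=.078,r1=.078):
    t=np.radians(ths);r=np.linspace(r0,r1,len(t));x=r*np.sin(t);z=r*np.cos(t)
    a=np.c_[-np.diff(z),0*np.diff(x),-np.diff(x),0*np.diff(x)]/.25
    print(len(a),'['+', '.join('[%.4f, 0, %.4f, 0]'%(q[0],q[2]) for q in a)+']')
E
python3 - <<'E'
from h import *
s=snap('scene','scene11');g=[load(f)['pixels'].astype(float).mean(-1) for f in ('scene9','scene11','scene8')]
print(cv2.GaussianBlur(g[1]-g[2],(0,0),.7)[220:230,252:264].round(0).astype(int)); print(cv2.GaussianBlur(g[0]-g[2],(0,0),.7)[220:230,252:264].round(0).astype(int))
delta(at(40),-106.3)
arc([40,32,22,10,-2,-14,-26,-36,-43,-45])
E
```

```text
[[-23 -23 -27 -28 -19  -9  -3   0   0  -1  -1   0]
 [-19 -25 -31 -29 -18  -8  -2  -1   0   0   0   0]
 [ -9 -15 -22 -20 -11  -3   2   2   1   1   1   1]
 [  0  -2  -5  -5  -2   3   8   7   3   1   0   0]
 [  3   5   6   6   7  12  14   9   4   1   0   0]
 [  2   4   7   9  12  16  16   9   4   2   1   1]
 [  1   2   4   7  11  13  12   6   2   1   1   1]
 [  0   1   2   3   5   6   4   3   1   1   0   0]
 [ -1   0   0   1   1   1   1   1   0   0   0   0]
 [  0   0  -1  -1   0   0   1   2   1   1   1   0]]
[[-24 -23 -27 -27 -19  -9  -2  -1  -2  -1   0   0]
 [-19 -24 -31 -29 -17  -6   0   0  -1   0   0  -1]
 [ -9 -15 -21 -20  -9   1   6   4   2   1   0  -2]
 [  0  -2  -4  -4   1   9  15  11   5   1  -1  -2]
 [  3   4   6   7  10  18  23  17   8   2   0  -1]
 [  1   3   7  10  14  21  24  16   7   2   0   0]
 [  0   2   4   6  11  16  16  10   3   0   0   1]
 [  0   0   1   2   5   6   6   4   1   0   0   1]
 [  0   0  -1   0   1   1   1   1   0   0   0   0]
 [  0   0  -1  -1  -1   0   1   0   0   0   1   0]]
t 17.95 pos [0.5931 0.0554 0.1671] tilt [ 0. -0. -1.] yaw_y -106.38 j6 1.855 w 0.0659 F [ 0.  -0.2 -0.2] T [ 0.07 -0.02  0.  ]
mm [ 1.1 -0.5  0.1] shares [ 0.0045 -0.002   0.0005] ('turn share total', np.float64(-0.0002))
9 [[-0.0256, 0, 0.0352, 0], [-0.0247, 0, 0.0485, 0], [-0.0180, 0, 0.0627, 0], [-0.0045, 0, 0.0651, 0], [0.0091, 0, 0.0646, 0], [0.0223, 0, 0.0613, 0], [0.0280, 0, 0.0466, 0], [0.0242, 0, 0.0294, 0], [0.0076, 0, 0.0078, 0]]
```

It's still creeping, so I'll move the open fingers while it settles.

Request:
{"fn": "drive_tool", "kwargs": {
  "commands": [
    [[-0.0255,0,0.035,0],[-0.0245,0,0.0485,0],[-0.018,0,0.0625,0],[-0.0045,0,0.065,0],[0.009,0,0.0645,0],[0.0225,0,0.0615,0],[0.028,0,0.0465,0],[0.024,0,0.0295,0],[0.0075,0,0.008,0],[0,0,0,0],[0,0,0,0],[0,0,0,0],[0,0,0,0],[0,0,0,0],[0,0,0,0],[0,0,0,0],[0,0,0,0],[0,0,0,0],[0,0,0,0],[0,0,0,0]]
  ]
}}

```text
time: 19.95
tool_pos: [0.4921, 0.0851, 0.1625]
ee_rot: [2.572, 1.571, -0.856]
wrist_force: [-0.6, -0.1, 0.0]
width: 0.0655
```

Run:
```python
from h import *
s=snap('scene','scene12');g=[load(f)['pixels'].astype(float).mean(-1) for f in ('scene12','scene5')]
print(cv2.GaussianBlur(g[0]-g[1],(0,0),.7)[216:232,248:272].round(0).astype(int))
delta(at(-45),-106.3); print('wrist'); w=snap('wrist','wrist12'); scan(w,True)
```

```text
[[-1 -1 -1 -1 -2 -1 -1 -1 -1 -2 -2 -3 -2  0 -1 -2 -1 -1 -2 -1  0  0 -1  0]
 [-1 -1 -2 -2 -2 -2 -2 -2 -2 -2 -3 -2 -1  1  1 -1 -1  0 -1 -1  0 -1 -1 -1]
 [-1 -1 -1 -1 -1 -2 -2 -2 -1 -2 -3 -2 -1  0  0 -1 -1 -1  0  0  0 -2 -2 -2]
 [-1  0  0 -1 -1 -1 -1 -1 -1 -3 -3 -3 -1 -1 -1  0 -1  0  1  0  0 -1 -1 -1]
 [ 0  1  1  0  0  0 -1 -1 -1 -2 -2 -1  0 -1 -2 -1 -1 -1  0  0  1  1  1  0]
 [ 1  2  2  1  1  0  0 -2 -2 -1  0  0  1 -1 -2 -1 -1 -1 -1  0  0  0  0 -1]
 [ 2  2  3  2  1  1  1  0 -1  0  1  3  2 -1 -2 -1 -1 -2 -1  0  0  1  1  0]
 [ 1  2  2  1  2  2  1  3  2  4  6  6  3  0 -1 -1  0  0  1  0  0  1  0  0]
 [ 0  1  1  1  2  2  1  4  6 10 12  9  4 -1 -2 -2  0 -1  0 -1  0  0  0  0]
 [ 0  0 -1  0  1  2  2  4  8 13 13  8  3 -1 -1 -1 -1 -2 -1 -1  0  1  1 -1]
 [ 0  1  0  0  0  1  1  3  7 11 10  6  2  0 -1  0 -1  0  0  0  0  1  0 -1]
 [ 0  1  0  0  0  1  1  3  4  5  4  2  1  0 -1  0  0  0  0  0 -1 -1  0 -1]
 [ 0  0 -1 -1  0  0  0  2  2  1  0 -1  0  0 -1  0 -1 -1  0  0  0 -1 -2 -2]
 [-1  0 -1 -1 -1 -1 -1  0  1 -1 -1 -1  0  0  1  0 -1 -2 -1  0  1  0 -1 -1]
 [-1  0 -1 -1  0 -1 -1 -1  0  0  0 -1  0  0  1  0  0 -1 -1 -1  0  1 -1  0]
 [-1  0  0 -1  1  0  0  0  1  1  1  0  0  0  0  0  0 -1 -1  0  1  1  0  0]]
t 20.0 pos [0.4921 0.0851 0.1625] tilt [ 0. -0. -1.] yaw_y -106.38 j6 1.914 w 0.0655 F [ 0.3  0.2 -0.5] T [-0.02  0.02  0.02]
mm [ 1.1 -0.4  0.1] shares [ 0.0045 -0.0014  0.0006] ('turn share total', np.float64(-0.0002))
wrist
   th -51.0 contrast 22.0
   th -50.0 contrast 20.5
   th -52.0 contrast 17.7
   th -53.0 contrast 17.5
   th 1.0 contrast 15.7
   vis -53.0 59.0
```

View pics/wrist12.png

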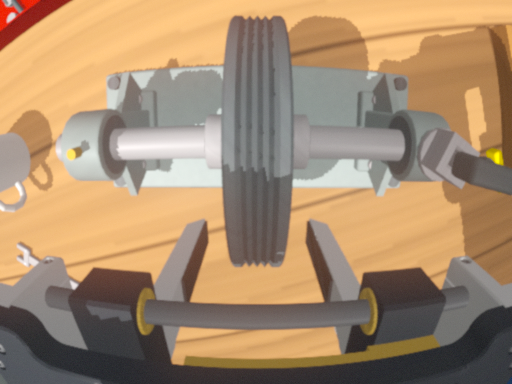

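At rest: the speck sits at (257.5,224.8), so line L1 ≈ 137°. Grip and turn +90°.

Request:
{"fn": "drive_tool", "kwargs": {
  "commands": [
    [[0,0,0,0],[0,0,0,0],[0,0,0,0],[0,0,0,0],[0,0,0,0],[0,0,0,0],[0,0,0,0],[0,0,0,0],[0,0,0,0]]
  ],
  "grip": 0
}}

```text
time: 20.95
tool_pos: [0.4921, 0.0851, 0.1625]
ee_rot: [-2.966, 1.571, -0.11]
wrist_force: [-0.1, 0.8, 1.1]
width: 0.0318
```

Run:
```python
from h import *
delta(at(-45),-106.3)
arc([-45,-43,-39,-33]+list(range(-27,34,6))+[39,43,45])
```

```text
t 20.95 pos [0.4921 0.0851 0.1625] tilt [ 0. -0. -1.] yaw_y -106.38 j6 1.914 w 0.0318 F [-0.1  0.8  1.1] T [ 0.09 -0.09 -0.09]
mm [ 1.1 -0.3  0.2] shares [ 0.0044 -0.0014  0.0006] ('turn share total', np.float64(-0.0002))
17 [[-0.0076, 0, -0.0078, 0], [-0.0143, 0, -0.0164, 0], [-0.0192, 0, -0.0264, 0], [-0.0163, 0, -0.0283, 0], [-0.0133, 0, -0.0298, 0], [-0.0101, 0, -0.0311, 0], [-0.0068, 0, -0.0319, 0], [-0.0034, 0, -0.0325, 0], [-0.0000, 0, -0.0327, 0], [0.0034, 0, -0.0325, 0], [0.0068, 0, -0.0319, 0], [0.0101, 0, -0.0311, 0], [0.0133, 0, -0.0298, 0], [0.0163, 0, -0.0283, 0], [0.0192, 0, -0.0264, 0], [0.0143, 0, -0.0164, 0], [0.0076, 0, -0.0078, 0]]
```

Request:
{"fn": "drive_tool", "kwargs": {
  "commands": [
    [[-0.0076,0,-0.0078,0],[-0.0143,0,-0.0164,0],[-0.0192,0,-0.0264,0],[-0.0163,0,-0.0283,0],[-0.0133,0,-0.0298,0],[-0.0101,0,-0.0311,0],[-0.0068,0,-0.0319,0],[-0.0034,0,-0.0325,0],[0,0,-0.0327,0],[0.0034,0,-0.0325,0],[0.0068,0,-0.0319,0],[0.0101,0,-0.0311,0],[0.0133,0,-0.0298,0],[0.0163,0,-0.0283,0],[0.0192,0,-0.0264,0],[0.0143,0,-0.0164,0],[0.0076,0,-0.0078,0],[0,0,0,0],[0,0,0,0]]
  ]
}}

```text
time: 22.85
tool_pos: [0.5997, 0.0532, 0.1679]
ee_rot: [-3.1, 1.564, -0.244]
wrist_force: [-6.1, 1.9, 4.0]
width: 0.0318
```

Run:
```python
from h import *
delta(at(45),-106.3); 
snap('scene','scene13');scan(snap('wrist','wrist13'),True);scan(snap('top','top13'))
```

```text
t 22.85 pos [0.5997 0.0532 0.1679] tilt [ 0.006 -0.002 -1.   ] yaw_y -106.39 j6 1.852 w 0.0318 F [-6.1  1.9  4. ] T [ 0.46  1.52 -0.02]
mm [ 6.5 -0.8  2.1] shares [ 0.026  -0.0032  0.0084] ('turn share total', np.float64(-0.0003))
   th 93.0 contrast 31.9
   th 92.0 contrast 23.7
   th 90.0 contrast 8.1
   th 28.0 contrast 7.6
   th 27.0 contrast 6.5
   vis -10.0 93.0
   th -84.0 contrast 6.6
   th -82.0 contrast 4.3
   th -81.0 contrast 3.6
   th -80.0 contrast 3.1
   th -79.0 contrast 2.5
   vis -84.0 22.0
```

View pics/wrist13.png

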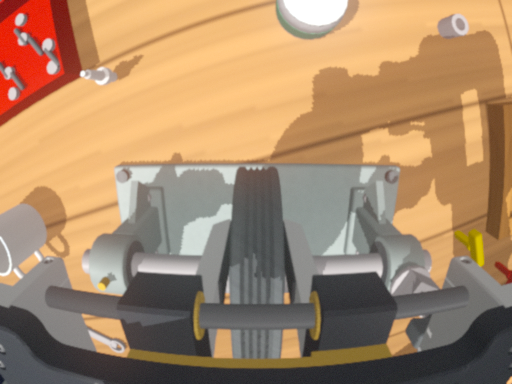

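The stroke is done without slip; the fingers carry about 7 N. Release and let it roll back to R2.

Request:
{"fn": "drive_tool", "kwargs": {
  "commands": [
    [[0,0,0,0],[0,0,0,0],[0,0,0,0],[0,0,0,0],[0,0,0,0],[0,0,0,0],[0,0,0,0],[0,0,0,0],[0,0,0,0],[0,0,0,0],[0,0,0,0],[0,0,0,0],[0,0,0,0],[0,0,0,0],[0,0,0,0],[0,0,0,0],[0,0,0,0],[0,0,0,0],[0,0,0,0],[0,0,0,0]]
  ],
  "grip": 0.7
}}

```text
time: 25.0
tool_pos: [0.5979, 0.054, 0.1624]
ee_rot: [1.542, 1.571, -1.886]
wrist_force: [-0.5, -0.0, 0.1]
width: 0.066
```

Request:
{"fn": "drive_tool", "kwargs": {
  "commands": [
    [[0,0,0,0],[0,0,0,0],[0,0,0,0],[0,0,0,0],[0,0,0,0],[0,0,0,0],[0,0,0,0],[0,0,0,0],[0,0,0,0],[0,0,0,0],[0,0,0,0],[0,0,0,0],[0,0,0,0],[0,0,0,0],[0,0,0,0],[0,0,0,0],[0,0,0,0],[0,0,0,0],[0,0,0,0],[0,0,0,0]]
  ]
}}

```text
time: 27.0
tool_pos: [0.5979, 0.054, 0.1625]
ee_rot: [2.242, 1.571, -1.186]
wrist_force: [-0.7, -1.1, -0.8]
width: 0.066
```

Run:
```python
from h import *
s=snap('scene','scene14');g=[load(f)['pixels'].astype(float).mean(-1) for f in ('scene14','scene13')]
D=cv2.GaussianBlur(g[0]-g[1],(0,0),.7); print(np.abs(D[195:232,240:290]).max()); print(D[216:230,248:272].round(0).astype(int))
crop('scene14',(120,270,190,340))
delta(at(45),-106.3)
```

```text
67.77865974319627
[[  0   0   0   0   1   0  -2  -3  -2  -1   0   0   0   0  -1   1   1  -1
   -1   1   1   2   4   3]
 [  0   2   0   0   0   1   0  -1   0   0  -1  -1  -1  -1   0   0   1   0
   -1   0   1   4   6   7]
 [  0   0   0   0  -1   0   0  -1   0   0  -1  -1  -1  -1   0   0   0   0
    0   0   1   5  11  13]
 [  0   1   0  -1  -1   0   0  -1  -1  -1  -1   0  -1  -1   0   1   0   0
   -1   0   1   5  12  15]
 [  1   1  -1  -2  -2   1   1  -1  -1  -1   0   0  -1  -1  -1   0   0  -1
   -1  -1  -1   3   9  11]
 [  1   1   0  -2  -2   0   0   0   0   0   1   0  -1  -1  -1  -1  -1  -1
   -1   0  -1   2   5   5]
 [  0   1   0  -1  -1   0   0   1   1   0   0   0   0  -2  -1  -1   0  -1
   -1   0  -1   1   3   2]
 [  0   0  -1   0   0  -1   0   0   1   1   0   0   0  -2  -2   0   0  -2
   -2  -2  -1   1   1   0]
 [  0   0   0   0   0  -1  -1  -1   0   0   0   0   0  -1  -3  -2  -2  -5
   -6  -5  -2   0   0   0]
 [  0   0   0   0  -1   0  -1  -1  -1  -1   0   0   0  -1  -2  -2  -3  -7
  -10  -7  -3  -1  -1   0]
 [  0  -1   0   0   0   1   1   0  -1  -1   0   0   0   0  -1  -1  -2  -6
   -8  -6  -3  -1  -2  -1]
 [  0  -1   0   0   0   1   1   0  -1  -1   0   0   0  -1  -1   0  -2  -3
   -4  -2  -2  -1  -1  -1]
 [  0  -1  -1   0   0   0   0  -1  -2   0   0   0  -1  -1  -2  -1  -1  -1
    0   0  -1  -1  -1   0]
 [ -1  -1  -1  -1   0  -1  -1  -2  -1   0   0  -2  -1   0  -1  -1  -1   0
    1   1   0  -1  -1   0]]
t 27.05 pos [0.5979 0.054  0.1625] tilt [ 0. -0. -1.] yaw_y -106.38 j6 1.852 w 0.0655 F [-0.6 -0.4  1.4] T [0.03 0.01 0.03]
mm [ 1.1 -0.5  0.1] shares [ 0.0045 -0.002   0.0005] ('turn share total', np.float64(-0.0002))
```

View pics/scene14_c.png

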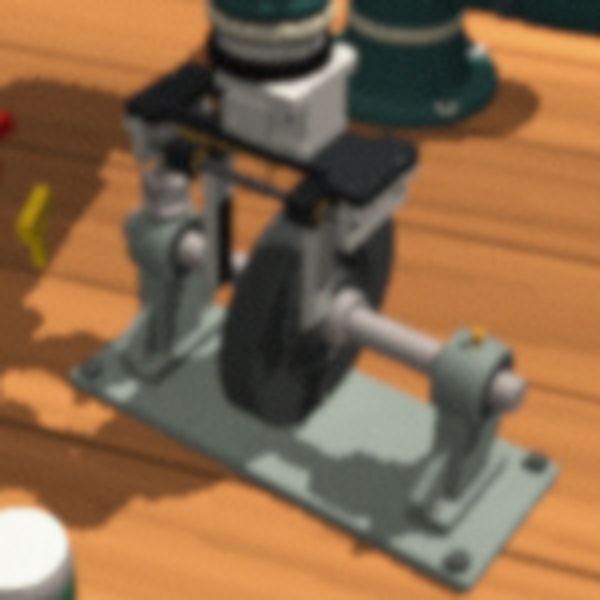

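R2 is reached, but the line is underneath and unseen. I'll grip here and turn −90° to bring it into view.

Request:
{"fn": "drive_tool", "kwargs": {
  "commands": [
    [[0,0,0,0],[0,0,0,0],[0,0,0,0],[0,0,0,0],[0,0,0,0],[0,0,0,0],[0,0,0,0],[0,0,0,0],[0,0,0,0]]
  ],
  "grip": 0
}}

```text
time: 27.95
tool_pos: [0.5978, 0.0537, 0.1625]
ee_rot: [1.546, 1.57, -1.882]
wrist_force: [-0.4, -1.2, -0.2]
width: 0.0319
```

Request:
{"fn": "drive_tool", "kwargs": {
  "commands": [
    [[-0.0076,0,0.0078,0],[-0.0143,0,0.0164,0],[-0.0192,0,0.0264,0],[-0.0163,0,0.0283,0],[-0.0133,0,0.0298,0],[-0.0101,0,0.0311,0],[-0.0068,0,0.0319,0],[-0.0034,0,0.0325,0],[0,0,0.0327,0],[0.0034,0,0.0325,0],[0.0068,0,0.0319,0],[0.0101,0,0.0311,0],[0.0133,0,0.0298,0],[0.0163,0,0.0283,0],[0.0192,0,0.0264,0],[0.0143,0,0.0164,0],[0.0076,0,0.0078,0],[0,0,0,0],[0,0,0,0]]
  ]
}}

```text
time: 29.85
tool_pos: [0.4953, 0.0842, 0.1706]
ee_rot: [-3.0, 1.556, -0.144]
wrist_force: [1.3, -3.7, 8.6]
width: 0.0318
```

Run:
```python
from h import *
delta(at(-45),-106.3); 
s=snap('scene','scene15');scan(s);crop('scene15',(120,270,190,340))
o=robot.get_obs();q=np.array(o['tool_pos'])-C0+[0,0,robot.pinch_z];print('grip ang',np.degrees(np.arctan2(q@X,q[2])),np.hypot(q@X,q[2]))
q=np.array([.5979,.054,.1625])-C0+[0,0,robot.pinch_z];print('start ang',np.degrees(np.arctan2(q@X,q[2])),np.hypot(q@X,q[2]))
```

```text
t 29.85 pos [0.4953 0.0842 0.1706] tilt [ 0.015 -0.002 -1.   ] yaw_y -106.39 j6 1.914 w 0.0318 F [ 1.3 -3.7  8.6] T [-0.98 -0.71 -0.02]
mm [ 9.2 -0.3  3.6] shares [ 0.0369 -0.0011  0.0146] ('turn share total', np.float64(-0.0003))
   th 9.0 contrast 11.7
   th 10.0 contrast 11.7
   th 8.0 contrast 11.6
   th 11.0 contrast 10.7
   th 7.0 contrast 10.5
   vis -20.0 126.0
grip ang -38.72264859374842 0.08256257144355472
start ang 44.46814847198706 0.07889131949566616
```

View pics/scene15_c.png

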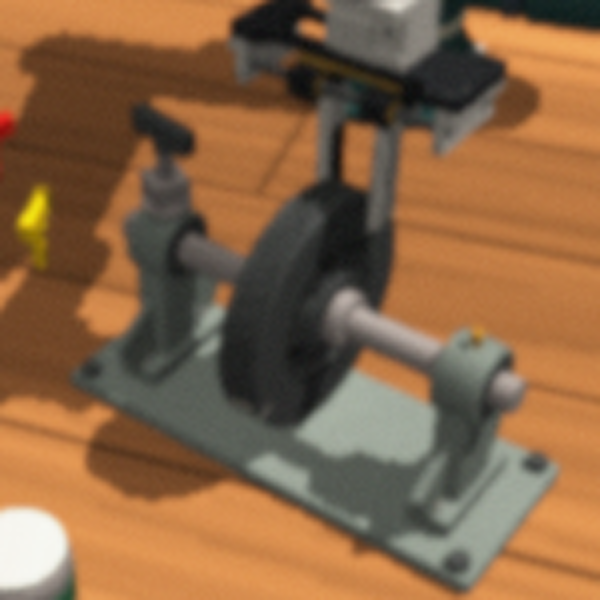

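Run:
```python
from h import *
G=lambda f:load(f)['pixels'].astype(float).mean(-1)
for f in ('scene8','scene10','scene12','scene15'):
    D=cv2.GaussianBlur(G(f)-G('scene5'),(0,0),.7)[212:230,243:264]
    D=np.where(D>5,D,0); v,u=np.mgrid[212:230,243:264]; 
    print(f,'centroid',(D*u).sum()/D.sum(),(D*v).sum()/D.sum(),'sum',D.sum())
    s=load(f);best=[]
    for th in np.arange(90,176,1):
      # render line: width ~4deg, visible where normal faces camera
      t=np.radians(th+np.linspace(-1.5,1.5,5));hh=np.linspace(-.0135,.0135,60)
      P=(C0+ (X*np.sin(t)[:,None]+np.array([0,0,1.])*np.cos(t)[:,None])[:,None,:]*.09+hh[:,None]*A).reshape(-1,3)
      uv=proj(s,P); 
      for du in (0,1,2):
       for dv in (-2,-1,0,1):
        I=np.zeros((384,512),np.float32); 
        iu=np.round(uv+[du,dv]).astype(int); np.add.at(I,(iu[:,1],iu[:,0]),1); I=cv2.GaussianBlur(I,(0,0),1.)[212:230,243:264]
        best.append((np.corrcoef(I.ravel(),D.ravel())[0,1],th,du,dv))
    best.sort(reverse=True);print([tuple(np.round(b,2).tolist()) for b in best[:6]])
```

```text
scene8 centroid 251.08958444641712 219.4864046189924 sum 1116.147279770126
[(0.9, 106.0, 2.0, 1.0), (0.9, 113.0, 1.0, -1.0), (0.9, 107.0, 2.0, 1.0), (0.89, 114.0, 1.0, -1.0), (0.89, 110.0, 2.0, 0.0), (0.89, 112.0, 1.0, -1.0)]
scene10 centroid 255.9751828978931 224.8543024271634 sum 317.5764350830498
[(0.83, 134.0, 2.0, 1.0), (0.83, 133.0, 2.0, 1.0), (0.83, 135.0, 2.0, 1.0), (0.83, 141.0, 0.0, 0.0), (0.82, 132.0, 2.0, 1.0), (0.82, 142.0, 0.0, 0.0)]
scene12 centroid 257.61912016579254 224.78875680214887 sum 125.30660998396394
[(0.66, 151.0, 0.0, 1.0), (0.65, 148.0, 1.0, 1.0), (0.65, 150.0, 0.0, 1.0), (0.65, 149.0, 1.0, 1.0), (0.65, 145.0, 2.0, 1.0), (0.65, 146.0, 2.0, 1.0)]
scene15 centroid 252.1077952394523 221.4420635588916 sum 596.4758235077929
[(0.92, 113.0, 2.0, 1.0), (0.92, 122.0, 1.0, -1.0), (0.92, 112.0, 2.0, 1.0), (0.91, 121.0, 1.0, -1.0), (0.91, 114.0, 2.0, 1.0), (0.91, 123.0, 1.0, -1.0)]
```

The line is visible again, at crop (235–268,402), near 115–120°. Grip angle change was 83°. I'll calibrate the scene camera against the pulley silhouette to tighten that reading.

```bash
cat > cal.py <<'E'
from h import *
from scipy.optimize import least_squares
def calib(s,fish=False):
    W=fishcloud(s) if fish else cloud(s);c=C0.copy()
    for it in range(5):
        d=W-c;h=d@A;x=d@X;z=d[...,2];r=np.hypot(x,z);th=np.degrees(np.arctan2(x,z))
        k=(abs(h)<.012)&(abs(r-.0885)<.008)&(abs(th)<125)
        xx,zz=x[k],z[k]
        f=least_squares(lambda p:np.hypot(xx-p[0],zz-p[1])-.0885,[0,0],loss='soft_l1',f_scale=.002)
        f2=None
        c=c+X*f.x[0]+np.array([0,0,f.x[1]])
    d=W-c;x=d@X;z=d[...,2];r=np.hypot(x,z);k=(r>.06)&(r<.085)&(z>-.06);hh=(d@A)[k];hh=hh[(abs(hh)>.01)&(abs(hh)<.022)]
    return c-C0,k.sum(),np.median(hh[hh>0]) if (hh>0).any() else None,np.median(hh[hh<0]) if (hh<0).any() else None
E
python3 - <<'E'
from cal import *
for f in ('scene5','scene15','scene3','top5','wrist6','wrist7'): print(f,calib(load(f),f[0]=='w'))
cc=np.mean([calib(load(f))[0] for f in ('scene5','scene15')],0)
G=lambda f:load(f)['pixels'].astype(float).mean(-1)
hs=calib(load('scene5'))[2]; dh=(hs-.016)
print('dh',dh)
import h
for off in (cc, cc+A*dh):
  c=C0+off
  for f in ('scene8','scene10','scene12','scene15'):
    D=cv2.GaussianBlur(G(f)-G('scene5'),(0,0),.7)[212:230,243:264];D=np.where(D>4,D,0);s=load(f);best=[]
    for th in np.arange(90,176,1):
      t=np.radians(th+np.linspace(-1.5,1.5,5));hh=np.linspace(-.0135,.0135,60)
      n=(X*np.sin(t)[:,None]+np.array([0,0,1.])*np.cos(t)[:,None])
      P=(c+n[:,None,:]*.09+hh[:,None]*A).reshape(-1,3);uv=proj(s,P)
      I=np.zeros((384,512),np.float32);iu=np.round(uv*8).astype(int)
      J=np.zeros((18*8,21*8),np.float32);a=iu-[243*8-4,212*8-4];ok=(a[:,0]>=0)&(a[:,0]<168)&(a[:,1]>=0)&(a[:,1]<144);np.add.at(J,(a[ok,1],a[ok,0]),1)
      I=cv2.resize(cv2.GaussianBlur(J,(0,0),8),(21,18),interpolation=cv2.INTER_AREA)
      best.append((np.corrcoef(I.ravel(),D.ravel())[0,1],th))
    best.sort(reverse=True);print(f,[tuple(np.round(b,2).tolist()) for b in best[:4]])
E
```

```text
scene5 (array([ 0.00066609, -0.00019478, -0.00153502]), np.int64(1274), np.float64(0.01647572162068259), None)
scene15 (array([ 0.00066561, -0.00019464, -0.00143512]), np.int64(1262), np.float64(0.01644966729409726), None)
scene3 (array([ 0.00082433, -0.00024105, -0.00155624]), np.int64(1250), np.float64(0.01643459898247055), np.float64(-0.011247595643157375))
top5 (array([-0.00169494,  0.00049563, -0.00027371]), np.int64(882), np.float64(0.014564589925786898), np.float64(-0.017735864556123526))
wrist6 (array([-0.00094124,  0.00027524, -0.00024121]), np.int64(1007), None, np.float64(-0.016739865534888602))
wrist7 (array([-0.00072665,  0.00021249, -0.00027019]), np.int64(1157), np.float64(0.019050956663102893), np.float64(-0.019814053967677974))
dh 0.0004757216206825905
scene8 [(0.8, 105.0), (0.8, 106.0), (0.78, 104.0), (0.77, 107.0)]
scene10 [(0.82, 143.0), (0.82, 142.0), (0.82, 144.0), (0.82, 141.0)]
scene12 [(0.68, 148.0), (0.67, 149.0), (0.67, 147.0), (0.66, 150.0)]
scene15 [(0.78, 111.0), (0.78, 112.0), (0.77, 110.0), (0.77, 113.0)]
scene8 [(0.81, 105.0), (0.81, 106.0), (0.79, 104.0), (0.78, 107.0)]
scene10 [(0.82, 143.0), (0.82, 142.0), (0.82, 144.0), (0.82, 141.0)]
scene12 [(0.68, 148.0), (0.67, 149.0), (0.67, 147.0), (0.66, 150.0)]
scene15 [(0.79, 111.0), (0.79, 112.0), (0.78, 110.0), (0.78, 113.0)]
```

Calibrated, L15≈112° and L1≈140–148°. To check for slip and pin L1 down, I'll repeat: release so it rolls to R1 again, regrip at +45°, and stroke −85°, which brings the line where the wrist and top cameras see it well.

Request:
{"fn": "drive_tool", "kwargs": {
  "commands": [
    [[0,0,0,0],[0,0,0,0],[0,0,0,0],[0,0,0,0],[-0.0075,0,-0.008,0],[-0.024,0,-0.0295,0],[-0.028,0,-0.0465,0],[-0.0225,0,-0.0615,0],[-0.009,0,-0.0645,0],[0.0045,0,-0.065,0],[0.018,0,-0.0625,0],[0.0245,0,-0.0485,0],[0.0255,0,-0.035,0],[0.018,0,-0.0215,0],[0,0,0,0],[0,0,0,0],[0,0,0,0],[0,0,0,0],[0,0,0,0],[0,0,0,0]]
  ],
  "grip": 0.7
}}

```text
time: 31.9
tool_pos: [0.5982, 0.054, 0.163]
ee_rot: [-3.043, 1.57, -0.188]
wrist_force: [-0.1, 0.4, -0.6]
width: 0.0659
```

Request:
{"fn": "drive_tool", "kwargs": {
  "commands": [
    [[0,0,0,0],[0,0,0,0],[0,0,0,0],[0,0,0,0],[0,0,0,0],[0,0,0,0],[0,0,0,0],[0,0,0,0],[0,0,0,0],[0,0,0,0],[0,0,0,0],[0,0,0,0],[0,0,0,0],[0,0,0,0],[0,0,0,0]]
  ]
}}

```text
time: 33.4
tool_pos: [0.5983, 0.0539, 0.1626]
ee_rot: [2.131, 1.571, -1.297]
wrist_force: [-0.1, -1.0, 0.2]
width: 0.0656
```

Run:
```python
from h import *
delta(at(45),-106.3); snap('scene','scene16'); crop('scene16',(200,240,230,280),12)
```

```text
t 33.4 pos [0.5983 0.0539 0.1626] tilt [ 0. -0. -1.] yaw_y -106.38 j6 1.852 w 0.0656 F [-0.1 -1.   0.2] T [ 0.12 -0.01  0.04]
mm [ 1.2 -0.5  0.5] shares [ 0.0049 -0.002   0.0019] ('turn share total', np.float64(-0.0002))
```

Request:
{"fn": "drive_tool", "kwargs": {
  "commands": [
    [[0,0,0,0],[0,0,0,0],[0,0,0,0],[0,0,0,0],[0,0,0,0],[0,0,0,0],[0,0,0,0],[0,0,0,0],[0,0,0,0]]
  ],
  "grip": 0
}}

```text
time: 34.35
tool_pos: [0.5982, 0.0536, 0.1626]
ee_rot: [1.679, 1.57, -1.749]
wrist_force: [-0.2, -1.3, 0.4]
width: 0.0318
```

```bash
cat >> h.py <<'E'
def ga():
    o=robot.get_obs();R=Rtool();q=np.array(o['tool_pos'])-C0-R[:,0]*robot.pinch_z;print('t',round(o['time'],2),'grip ang',np.degrees(np.arctan2(q@X,q[2])).round(2),'r',np.hypot(q@X,q[2]).round(4),'w',round(float(o['width']),4),'F',np.round(o['wrist_force'],1))
E
python3 - <<'E'
from h import *
ga()
E
```

```text
t 34.35 grip ang 44.63 r 0.0792 w 0.0318 F [-0.2 -1.3  0.4]
```

View pics/scene16_c.png

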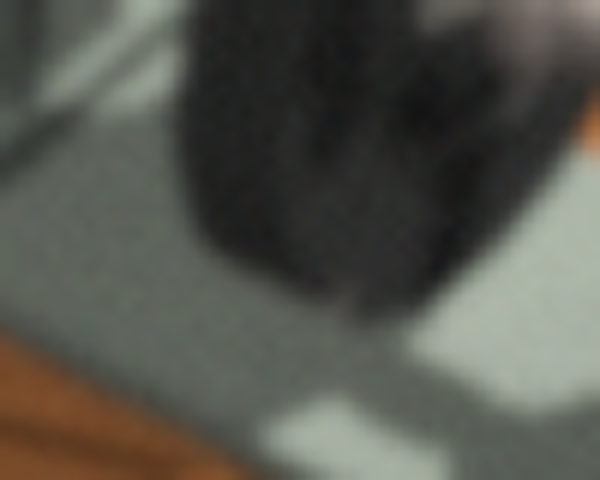

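R1 again, with the speck in the same place at crop (345,300). Grip is centred at 44.6°. Stroking to −45°.

Request:
{"fn": "drive_tool", "kwargs": {
  "commands": [
    [[-0.0076,0,0.0078,0],[-0.0143,0,0.0164,0],[-0.0192,0,0.0264,0],[-0.0163,0,0.0283,0],[-0.0133,0,0.0298,0],[-0.0101,0,0.0311,0],[-0.0068,0,0.0319,0],[-0.0034,0,0.0325,0],[0,0,0.0327,0],[0.0034,0,0.0325,0],[0.0068,0,0.0319,0],[0.0101,0,0.0311,0],[0.0133,0,0.0298,0],[0.0163,0,0.0283,0],[0.0192,0,0.0264,0],[0.0143,0,0.0164,0],[0.0076,0,0.0078,0],[0,0,0,0],[0,0,0,0]]
  ]
}}

```text
time: 36.25
tool_pos: [0.4965, 0.0838, 0.1688]
ee_rot: [-3.03, 1.556, -0.175]
wrist_force: [1.3, -3.3, 13.1]
width: 0.0318
```

Run:
```python
from h import *
ga();scan(snap('wrist','wrist17'),True); scan(snap('top','top17')); scan(snap('scene','scene17')); ga()
```

```text
t 36.25 grip ang -39.02 r 0.0805 w 0.0318 F [ 1.3 -3.3 13.1]
   th 63.0 contrast 89.7
   th 62.0 contrast 70.4
   th 64.0 contrast 68.4
   th 7.0 contrast 13.9
   th 8.0 contrast 12.3
   vis -54.0 64.0
   th 65.0 contrast 38.6
   th 64.0 contrast 38.5
   th 63.0 contrast 35.9
   th 62.0 contrast 31.7
   th 61.0 contrast 29.6
   vis 11.0 65.0
   th 68.0 contrast 28.4
   th 67.0 contrast 27.1
   th 69.0 contrast 24.0
   th 66.0 contrast 20.3
   th 70.0 contrast 15.1
   vis -20.0 128.0
t 36.4 grip ang -39.03 r 0.0805 w 0.0318 F [ 2.6 -3.7 13.2]
```

View pics/wrist17.png

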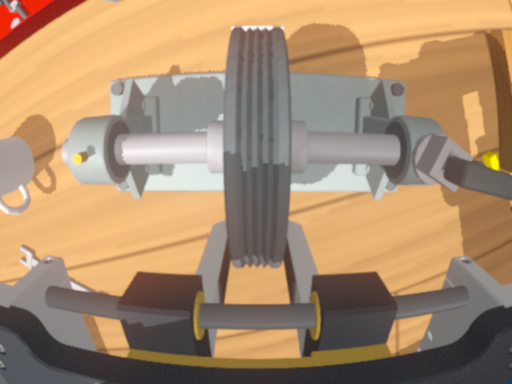

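L is now about 66° (wrist 63–64 at its horizon, scene 67–68). That gives R1 = 66 + 83.7 ≈ 149°, matching the scene's 148°, so slip is negligible. R2 ≈ 112 + 83 = 195°, so the target is line ≈ 171–172°. Stroking back, then regrip for the last ~23°.

Request:
{"fn": "drive_tool", "kwargs": {
  "commands": [
    [[-0.0076,0,-0.0078,0],[-0.0143,0,-0.0164,0],[-0.0192,0,-0.0264,0],[-0.0163,0,-0.0283,0],[-0.0133,0,-0.0298,0],[-0.0101,0,-0.0311,0],[-0.0068,0,-0.0319,0],[-0.0034,0,-0.0325,0],[0,0,-0.0327,0],[0.0034,0,-0.0325,0],[0.0068,0,-0.0319,0],[0.0101,0,-0.0311,0],[0.0133,0,-0.0298,0],[0.0163,0,-0.0283,0],[0.0192,0,-0.0264,0],[0.0143,0,-0.0164,0],[0.0076,0,-0.0078,0],[0,0,0,0],[0,0,0,0]]
  ]
}}

```text
time: 38.3
tool_pos: [0.5989, 0.0534, 0.1638]
ee_rot: [3.002, 1.569, -0.426]
wrist_force: [-0.8, -1.9, 6.1]
width: 0.032
```

Run:
```python
from h import *
ga();delta(at(45),-106.3);snap('scene','scene18'); crop('scene18',(200,240,230,280),12)
arc([45,36,24,12,0,-12,-22,-28,-30])
```

```text
t 38.3 grip ang 44.37 r 0.0805 w 0.032 F [-0.8 -1.9  6.1]
t 38.3 pos [0.5989 0.0534 0.1638] tilt [ 0.002 -0.001 -1.   ] yaw_y -106.4 j6 1.852 w 0.032 F [-0.8 -1.9  6.1] T [-0.21  0.56 -0.09]
mm [ 2.4 -0.8  1.2] shares [ 0.0096 -0.0031  0.0048] ('turn share total', np.float64(-0.0003))
8 [[-0.0318, 0, 0.0372, 0], [-0.0326, 0, 0.0565, 0], [-0.0202, 0, 0.0620, 0], [-0.0068, 0, 0.0649, 0], [0.0068, 0, 0.0649, 0], [0.0159, 0, 0.0520, 0], [0.0138, 0, 0.0296, 0], [0.0053, 0, 0.0095, 0]]
```

View pics/scene18_c.png

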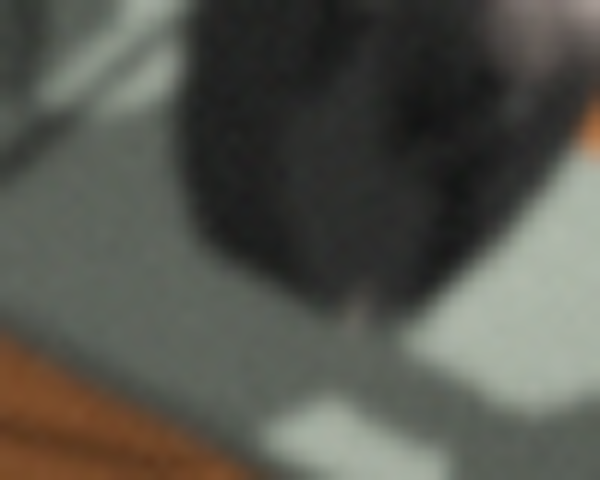

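The speck is at crop (360,310), a few degrees past R1, so line ≈ 150°. Release; it stays. Regrip at −30°.

Request:
{"fn": "drive_tool", "kwargs": {
  "commands": [
    [[0,0,0,0],[0,0,0,0],[0,0,0,0],[0,0,0,0],[0,0,0,0],[-0.0318,0,0.0372,0],[-0.0326,0,0.0565,0],[-0.0202,0,0.062,0],[-0.0068,0,0.0649,0],[0.0068,0,0.0649,0],[0.0159,0,0.052,0],[0.0138,0,0.0296,0],[0.0053,0,0.0095,0],[0,0,0,0],[0,0,0,0],[0,0,0,0]]
  ],
  "grip": 0.7
}}

```text
time: 39.95
tool_pos: [0.5084, 0.0803, 0.1751]
ee_rot: [3.049, 1.57, -0.378]
wrist_force: [-0.3, -0.3, -0.3]
width: 0.0656
```

Run:
```python
from h import *
ga();snap('scene','scene19'); crop('scene19',(200,240,230,280),12)
arc([-30,-28,-25]+list(range(-22,-9,3))+[-9,-8])
```

```text
t 39.95 grip ang -28.9 r 0.0787 w 0.0656 F [-0.3 -0.3 -0.3]
9 [[-0.0053, 0, -0.0095, 0], [-0.0073, 0, -0.0146, 0], [-0.0065, 0, -0.0150, 0], [-0.0057, 0, -0.0153, 0], [-0.0049, 0, -0.0156, 0], [-0.0041, 0, -0.0158, 0], [-0.0033, 0, -0.0160, 0], [-0.0009, 0, -0.0054, 0], [-0.0008, 0, -0.0054, 0]]
```

Request:
{"fn": "drive_tool", "kwargs": {
  "commands": [
    [[0,0,0,0],[0,0,0,0],[0,0,0,0],[0,0,0,0],[0,0,0,0],[0,0,0,0],[0,0,0,0],[0,0,0,0],[0,0,0,0]]
  ],
  "grip": 0
}}

```text
time: 40.9
tool_pos: [0.5079, 0.0804, 0.175]
ee_rot: [2.31, 1.571, -1.117]
wrist_force: [-0.2, -1.0, 0.6]
width: 0.0318
```

View pics/scene19_c.png

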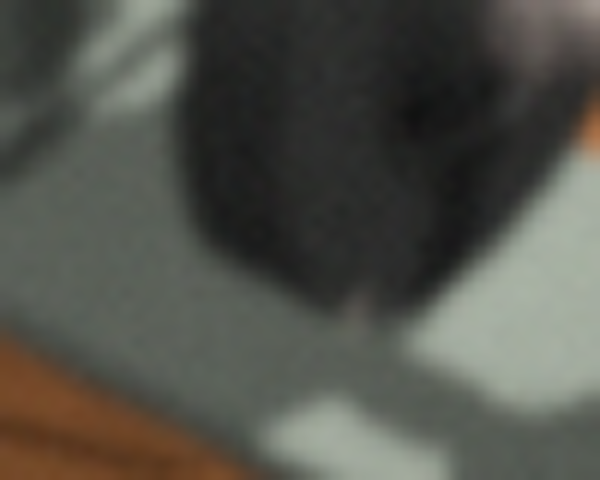

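```bash
python3 -c "
from h import *
ga()"
```

```text
t 40.9 grip ang -29.24 r 0.0788 w 0.0318 F [-0.2 -1.   0.6]
```

It stayed put on release. Final +23° to about −6°.

Request:
{"fn": "drive_tool", "kwargs": {
  "commands": [
    [[-0.0053,0,-0.0095,0],[-0.0073,0,-0.0146,0],[-0.0065,0,-0.015,0],[-0.0057,0,-0.0153,0],[-0.0049,0,-0.0156,0],[-0.0041,0,-0.0158,0],[-0.0033,0,-0.016,0],[-0.002,0,-0.0125,0],[-0.001,0,-0.008,0],[0,0,0,0],[0,0,0,0],[0,0,0,0],[0,0,0,0],[0,0,0,0]]
  ]
}}

```text
time: 42.3
tool_pos: [0.534, 0.0727, 0.1826]
ee_rot: [0.123, 1.561, 2.979]
wrist_force: [-6.3, 1.0, -4.3]
width: 0.0317
```

Run:
```python
from h import *
ga();delta(at(-6),-106.3);s=snap('scene','scene20'); crop('scene20',(120,270,190,340)); snap('wrist','wrist20')
W=fishcloud(load('wrist20'));Z=W[...,2];q=W[(np.hypot(W[...,0]-.5075,W[...,1]+.055)<.02)&(Z>.176)&(Z<.188)];print(len(q))
if len(q)>10: print(cv2.minAreaRect(q[:,:2].astype(np.float32)*1000))
crop('wrist20',(60,300,150,450),2)
```

```text
t 42.3 grip ang -8.31 r 0.0772 w 0.0317 F [-6.3  1.  -4.3]
t 42.3 pos [0.534  0.0727 0.1826] tilt [-0.01   0.002 -1.   ] yaw_y -106.35 j6 1.885 w 0.0317 F [-6.3  1.  -4.3] T [ 0.68  1.37 -0.13]
mm [-1.2 -0.6 -3.2] shares [-0.0049 -0.0022 -0.0127] ('turn share total', np.float64(-0.0001))
834
((506.7745361328125, -54.619224548339844), (29.96722412109375, 28.40137481689453), 46.94668960571289)
```

View pics/scene20_c.png

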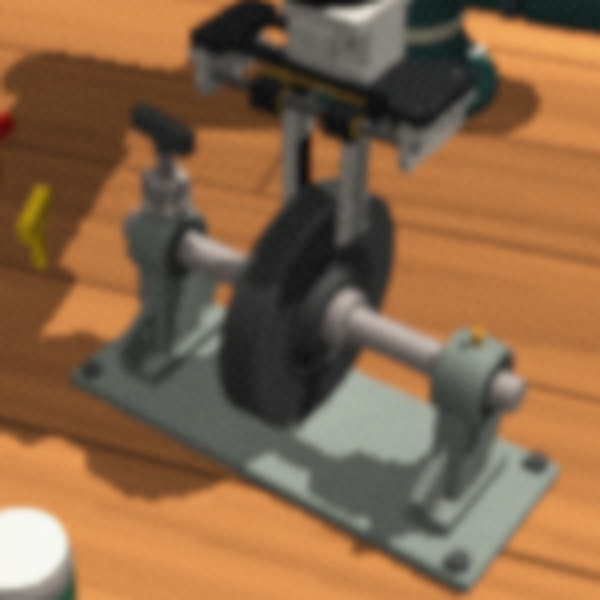

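View pics/wrist20_c.png

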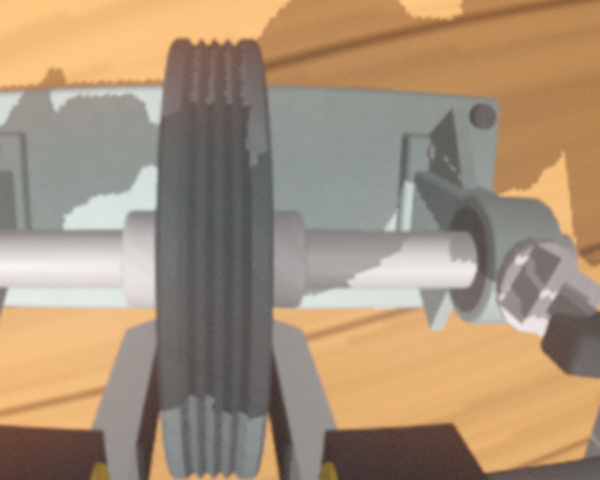

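Held at grip −8.3°, so line ≈ 171°, the midpoint of the two rest positions. The scene crop shows the rim pinched from above, the key upright in the clamp and the line out of sight underneath. The head angle of 47° gives a clamp angle of about 1.10 rad. A short settle to check for drift.

Request:
{"fn": "drive_tool", "kwargs": {
  "commands": [
    [[0,0,0,0],[0,0,0,0],[0,0,0,0],[0,0,0,0],[0,0,0,0],[0,0,0,0],[0,0,0,0],[0,0,0,0]]
  ]
}}

```text
time: 43.2
tool_pos: [0.534, 0.0727, 0.1826]
ee_rot: [0.126, 1.561, 2.982]
wrist_force: [-5.2, 1.0, -3.6]
width: 0.0317
```

Run:
```python
from h import *
ga()
a=cloud(load('top0'));s=snap('top','top21');p=load('top0')['pixels'];b=s['pixels']
d=cv2.absdiff(p,b).max(-1);
for n,(u,v) in dict(punch=(368,195),drift=(367,215),wrench=(133,236),mug=(134,176),tin=(286,135),socket=(342,152),plug=(212,134)).items():
    print(n,np.median(d[v-10:v+11,u-10:u+11]),np.percentile(d[v-10:v+11,u-10:u+11],95))
```

```text
t 43.2 grip ang -8.32 r 0.0772 w 0.0317 F [-5.2  1.  -3.6]
punch 6.0 72.0
drift 7.0 72.0
wrench 7.0 9.0
mug 6.0 8.0
tin 7.0 8.0
socket 7.0 8.0
plug 7.0 9.0
```

```bash
python3 -c "
from h import *
print(robot.close_job())
ga()"
```

```text
the job is handed in; nothing more can be done
None
the job is handed in; nothing more can be done
```

The job is handed in at about 43 s of the 72 s allowed. I fitted the T-key in the clamp socket, slackened the clamp and left the key standing there. I found the heavy side from where the pulley came to rest on each side, and finished pinching the rim with the heavy side at my best estimate of straight down.

**Heavy side**
- The pulley stopped with the white line at about 148–149° when rolling one way. The scene camera reading and the measured grip stroke agree on this.
- Rolling the other way it stopped at about 195°. I worked this out from one scene reading plus an 83° grip stroke, assuming no slip, and did not repeat it.
- I held the line at about 171°, the midpoint. I estimate the error at about ±5° against the 15° allowed; the line itself was out of sight underneath at the end.

**Last checks**
- **Grip:** 77 mm from the centre, with the fingers closed on the 32 mm rim. It moved by only 0.01° over 0.8 s.
- **Clamp:** about 1.10 rad, read twice from the screw head's angle, against the 0.95 rad needed. That margin is modest.
- **Bystanders:** the wrench, mug, tin, socket and plug look unchanged from above. The punch and drift patches did change; I put this down to the arm's shadow and did not check it separately.

**What disagreed**
- The first hand stroke slipped about 15°, because the fingers had not fully closed. I did not use it for the result.
- At the end the arm still pushed sideways with 5–6 N, more than the bearing drag accounts for. I put most of it down to the pads resisting pivoting on the rim. Taken at face value, it would put the heavy side up to about 14° past straight down.

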